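# Check the hardness probe on the reference block

### The job

First set the red handle of the vacuum tap on the hold-down fixture so that it points at the green mark on its dial. Then take the blue hardness probe out of its slanted stand and press its sprung nose on the steel reference block, inside the orange ring (not the blue one), with the probe upright and about 4 N, so that the nose goes about halfway in. Finish still holding the probe there, steady, without shifting the block, the tap or the other things on the table.

Things in the scene. Friction and masses are not known exactly. Their poses are not given: they have to be found in the camera images.
- fixture: vacuum hold-down fixture, fixed: grey plate 120 (x) x 260 (y, +70 to -190) x 12 mm; round aluminium chuck, 88 mm diameter, top 30 mm above the table; 130 mm from it towards -y a brass tap under a white dial (disc 104 mm diameter, top at 43 mm, black ticks every 10 degrees, one wide green mark). Origin: on the table under the chuck's centre; z up
- tap (a joint): angle of the tap's red handle about its upright axis, rad, 0 to 1.57, growing counterclockwise seen from above. At 0 (shut) the handle points along the fixture's -x, at 1.57 (open) along its -y, away from the chuck. The green mark is at 1.047 (60 degrees). Starts near shut; stays where it is left (friction 0.08 N m)
- tap_axis (a point): point on the tap's turning axis at the top of the dial, 43 mm above the table; axes as the fixture's
- tap_grip (a point): middle of the red handle's blade, 24 mm out from the tap axis, 60 mm above the table; turns with it; x points along the blade to the axis, z up. Blade 10 mm thick, 22 mm high (49 to 71 mm above the table, 6 mm clear of the dial), reaching 36 mm out, with a white pointer at its end; hub 20 mm diameter, top at 73 mm. Pinch it from above, fingers either side of the blade
- block: round bright steel hardness reference block, 60 mm diameter, 12 mm thick, 0.25 kg, lying loose on the chuck, turned any way; so its top is 42 mm above the table. Origin: centre of its underside. Its flat top has two flush printed rings, orange at x = +15 mm and blue at x = -15 mm in the block's frame
- spot (a point): centre of the orange ring on the block's top face; the ring is 15 mm across outside, 11 mm inside
- stand: fixed probe stand: round steel foot 90 mm diameter, 10 mm thick; grey tube (35 mm outside, 25 mm inside, 50 mm long, open at both ends) between two aluminium cheeks (44 mm over both, across y, up to 73 mm above the table). The tube leans 20 degrees, its top towards the stand's -x. Origin: centre of the foot's underside
- stand_rim (a point): centre of the tube's upper rim, 85 mm above the table; axes as the stand's, not tilted
- probe: hardness probe, about 0.16 kg, loose in the stand's tube and leaning with it; draw it out along its axis by 70 mm. Origin: centre of the underside of its black collar, on the tube's rim; z runs along it to its cap. Collar 34 mm diameter, z 0 to 6 mm; round blue grip 26 mm diameter, z 6 to 76; black cap to z 84; steel barrel 22 mm diameter down to z -45, then sprung nose to z -67
- nose (a joint): how far the probe's sprung nose is pushed into the barrel, m: 0 out, 0.012 fully in. Spring: 1 N to start, then 0.5 N per mm, so 4 N at 6 mm (then the green line round the nose reaches the barrel's mouth) and 7 N fully in
- probe_tip (a point): the lowest point of the nose: a steel ball end of 3 mm radius on a 10 mm diameter nose, 67 mm below the collar's underside when the nose is out
- dropper_bottle: small amber dropper bottle, 37 mm diameter, 94 mm high, to be left alone; origin: centre of its underside
- black_sample: black mounted sample, a disc of 30 mm diameter, 19 mm high, to be left alone; origin: centre of its underside
- green_sample: green mounted sample, a disc of 32 mm diameter, 21 mm high, to be left alone; origin: centre of its underside
- jar: white jar with a blue lid, 52 mm diameter, 52 mm high, to be left alone; origin: centre of its underside
Not all that is in view belongs to the job. What is shaped like the block but pink or yellow is not meant.

How it is judged:
By the outcome, as a careful person would: the job done as asked, in the order asked, and still so for the second after the job is handed in, while the arm keeps its last pose, push and grip.
It also fails if it takes over 48 s, if anything falls off the work surface, if the arm or the gripper's body presses on something with over 40 N, if the wrist force passes 120 N, or if a joint passes its speed limit or range.

### The arm

A 6-joint arm with a two-finger parallel gripper is mounted at the origin on a cart in front of the work surface, level with it; the furniture and walls round the work are solid. World frame = base frame: x ahead of the robot, y to its left, z up, the work surface at z = 0. Lengths are in m, angles in rad, forces in N, time in s.
With the tool pointing down it reaches from about 0.3 to 0.95 m from the base axis. Payload 3.1 kg.
Tool frame: the origin (TCP) lies on the centre line of the jaws, within the pads' length; the fingertips stand 17 mm ahead of it and the grasp point (between the pads) lies 2 mm behind it; z points along the fingers, x is the direction in which the jaws open and shut, and the axes are right-handed (so a half turn about z gives the same grasp; the last joint's range is limited). The gripper opens to 85 mm and grips with 20 to 120 N. Pads are 22 mm wide; open, the fingers measure 114 mm over their backs; the gripper's body (76 mm by 85 mm) begins 54 mm behind the grasp point. The pads swing forward as they close: fully open they stand 13 mm farther back than shut.
Start: joints at [1.219, 0.308, 1.634, -0, 1.2, -0.07], TCP at [0.174, 0.6, 0.248] pointing down, gripper open.
Joint ranges: [-3.06, 3.06], [-0.79, 1.96], [0.05, 2.63], [-1.19, 4.34], [0.05, 2.64], [-2.94, 2.94]. Speed limits (rad/s): [2.79, 2.79, 3.14, 3.14, 3.14, 3.14].

### API

Orientations are given as a unit quaternion [w, x, y, z].
In Python, from bench import * gives the robot as it stands.
- The arm moves only by the tool drive_tool, never from a script. Its argument "plan" is a list of rows, each an object with "delta_pos": the shift along the tool's x, y, z in mm, a list of three; "twist": the turn about the tool's z in rad. A call has 1 to 20 rows; each row is the pose to reach, as a shift and turn from the pose measured when the call began, along the tool's axes at that moment; what a row does not reach only later rows make up. A row lasts 1/12 s, in which the tool goes at most 41.7 mm and 7.16 degrees, less where a joint would pass 70% of its speed; a pose out of reach is approached as far as the arm can. A call with a gripper value outside its range is refused whole. "fingers" is the closure, from 0 (fully open) to 1 (shut), set as the call begins (left out, the last holds). The fingers move at their own pace and stop on an object; "newtons" is the grip in N (left out, the last holds). Time passes only in rows, so rows that repeat a pose let the fingers close. It gives the time, the measured TCP pose, the force and the opening at its end, in the units of the state.
- get_state(): the state, without advancing time (a new reading comes with each control period).
- grab_frame(name): name is "scene" or "top" or "wrist"; returns a dict with "image" (400x640x3 uint8, red, green, blue), "camera_matrix" (3x3 intrinsics, pixels), "dist" ([k1, k2, p1, p2, k3] as OpenCV has them; the pictures are not rectified), "world_to_cam" (4x4, takes a point from world to camera coordinates). Camera axes: x right, y up, looking along -z (the intrinsics and any distortion apply to the point x, -y, -z); pixel columns grow to the right and rows downward; lengths in m; the calibration is good to about 2 mm. A picture is of the moment at which its call begins. There is no depth.
- hand_in(): hands the job in, once; it reports no verdict.
Trained networks look in a picture, given as the dict that the camera call returned (one of the last four; its "shot" number tells which), for a name from the list of things; names that differ only in an ending like _2 or _b are one class to them, and where a whole thing is asked for, a point or a joint stands for the part that bears it (a point fixed in the world has none). Each returns a list of dicts, best first, with "confidence" (0 to 1); they miss things now and then, are a little off and sometimes report something else, mostly with a low value. They report only what shows in the picture. A call takes as long as a camera call. They do not tell look-alikes from the thing itself.
- silhouettes(picture, label): "pixels" (400x640 bool, what is visible of it).
- pinpoint(picture, label): "xyz" ([x, y, z] in m, in the coordinates of the camera as it stood for that picture, good to about 4 mm: a listed point, or the origin of a listed thing).
The state is a dict: "time": time; "q": joint angles; "qvel": joint speeds; "joint_torque": joint torques, N m; "tool_pos": TCP position; "orientation": TCP orientation; "wrist_force": force on the tool from outside, world axes, zero at the start; "ft_torque": the same for the moment, N m; "grip_width": finger opening in m.
Only numpy, scipy, OpenCV 4.12 (cv2) and the standard library are available. Lean on these libraries where they do the work, as an engineer would, in place of code of your own. Each camera call takes 0.05 s, during which the arm holds its last target. There are 200 camera calls.

## Working session

There is one attempt and no reset: what is moved stays moved. The work goes in short steps, Python scripts to look and compute and a tool call to move; the robot and the scene stay as the last step left them, time stands still between calls to the robot, and variables do not carry over. Pictures are saved under pics/ and viewed, about 8 in all and at most 12, crops included, and the job is handed in when it is done.

Besides the shell and the picture viewer there is one more tool, called after "Emit:" as a command line: name --argument value ..., lists and objects as JSON in quotes. drive_tool: Moves the arm, as the interface text tells. Its arguments: {"type":"object","properties":{"plan":{"type":"array","items":{"type":"object","properties":{"delta_pos":{"type":"array","items":{"type":"number"}},"twist":{"type":"number"}}}},"fingers":{"type":"number"},"newtons":{"type":"number"}},"required":["plan"]}

```bash
ls; mkdir -p pics; cat > h.py <<'E'
from bench import *
import numpy as np, cv2
def w(pic,p):
    M=np.array(pic["world_to_cam"]); return (np.linalg.inv(M)@np.r_[p,1])[:3]
def proj(pic,P):
    M=np.array(pic["world_to_cam"]); c=(M@np.c_[np.atleast_2d(P),np.ones(len(np.atleast_2d(P)))].T)[:3].T*[1,-1,-1]
    return cv2.projectPoints(c,np.zeros(3),np.zeros(3),np.array(pic["camera_matrix"],float),np.array(pic["dist"],float))[0][:,0]
def ray(pic,uv,z):
    u=cv2.undistortPoints(np.array([[uv]],float),np.array(pic["camera_matrix"],float),np.array(pic["dist"],float))[0,0]
    Mi=np.linalg.inv(np.array(pic["world_to_cam"])); d=Mi[:3,:3]@[u[0],-u[1],-1]; o=Mi[:3,3]
    return o+d*(z-o[2])/d[2]
def save(n,im): cv2.imwrite("pics/"+n,im[...,::-1])
E
python3 - <<'E'
from h import *
s=get_state();print({k:np.round(v,3).tolist() for k,v in s.items()})
ims=[]
for n in("scene","top"):
    p=grab_frame(n);ims.append(p["image"])
    print(n,np.round(np.linalg.inv(np.array(p["world_to_cam"]))[:3,3],3))
    for l in["fixture","tap_axis","tap_grip","block","spot","stand","stand_rim","probe","probe_tip","dropper_bottle","black_sample","green_sample","jar"]:
        r=pinpoint(p,l)
        print(l,[(round(d["confidence"],2),np.round(w(p,d["xyz"]),3).tolist(),proj(p,w(p,d["xyz"]))[0].round().tolist()) for d in r[:3]])
save("a_scene.png",ims[0]);save("a_top.png",ims[1])
E
```

```text
pics
{'time': 0.0, 'q': [1.219, 0.309, 1.635, 0.0, 1.2, -0.07], 'qvel': [-0.0, 0.001, 0.002, -0.0, 0.001, 0.001], 'joint_torque': [0.002, -41.525, -27.667, 0.0, 0.01, 0.0], 'tool_pos': [0.174, 0.6, 0.247], 'orientation': [0.001, 0.799, 0.601, -0.001], 'wrist_force': [0.136, 0.164, -0.261], 'ft_torque': [-0.038, -0.044, -0.045], 'grip_width': 0.086}
scene [-0.142 -0.695  0.494]
fixture [(0.98, [0.514, 0.12, 0.001], [306.0, 217.0])]
tap_axis [(0.86, [0.482, -0.007, 0.042], [327.0, 222.0])]
tap_grip [(0.75, [0.455, -0.003, 0.063], [318.0, 217.0])]
block [(0.56, [0.557, -0.195, 0.0], [400.0, 256.0]), (0.49, [0.337, 0.073, 0.003], [264.0, 240.0]), (0.45, [0.511, 0.121, 0.033], [305.0, 207.0])]
spot [(0.81, [0.347, 0.063, 0.011], [269.0, 238.0]), (0.61, [0.53, 0.122, 0.038], [310.0, 204.0]), (0.58, [0.55, -0.182, 0.015], [395.0, 249.0])]
stand [(0.63, [0.487, 0.303, 0.002], [264.0, 199.0])]
stand_rim [(0.66, [0.471, 0.302, 0.082], [259.0, 177.0])]
probe [(0.62, [0.378, 0.234, -0.003], [246.0, 217.0]), (0.5, [0.471, 0.3, 0.083], [260.0, 177.0])]
probe_tip []
dropper_bottle [(0.74, [0.678, -
[... 695 characters left out ...]
0]), (0.84, [0.549, -0.184, 0.012], [401.0, 183.0])]
stand [(0.72, [0.484, 0.301, 0.003], [220.0, 212.0]), (0.44, [0.471, 0.301, 0.084], [213.0, 217.0])]
stand_rim [(0.97, [0.47, 0.301, 0.088], [212.0, 218.0])]
probe [(0.62, [0.47, 0.299, 0.089], [213.0, 217.0])]
probe_tip [(0.59, [0.681, -0.069, -0.0], [357.0, 136.0])]
dropper_bottle [(0.72, [0.683, -0.069, -0.002], [356.0, 135.0]), (0.57, [0.513, 0.124, 0.032], [286.0, 199.0]), (0.28, [0.474, 0.305, 0.087], [210.0, 216.0])]
black_sample [(0.64, [0.377, 0.235, 0.0], [246.0, 252.0])]
green_sample [(0.52, [0.686, 0.281, -0.002], [227.0, 137.0]), (0.42, [0.483, 0.3, 0.003], [220.0, 212.0])]
jar [(0.98, [0.457, -0.232, -0.003], [418.0, 217.0])]
```

```bash
python3 - <<'E'
import cv2
a=cv2.imread("pics/a_top.png")[110:300,185:445];cv2.imwrite("pics/b_top.png",cv2.resize(a,(780,570),interpolation=cv2.INTER_CUBIC))
a=cv2.imread("pics/a_scene.png")[120:310,210:470];cv2.imwrite("pics/b_scene.png",cv2.resize(a,(780,570),interpolation=cv2.INTER_CUBIC))
E
```

```text
(no output)
```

View pics/b_top.png

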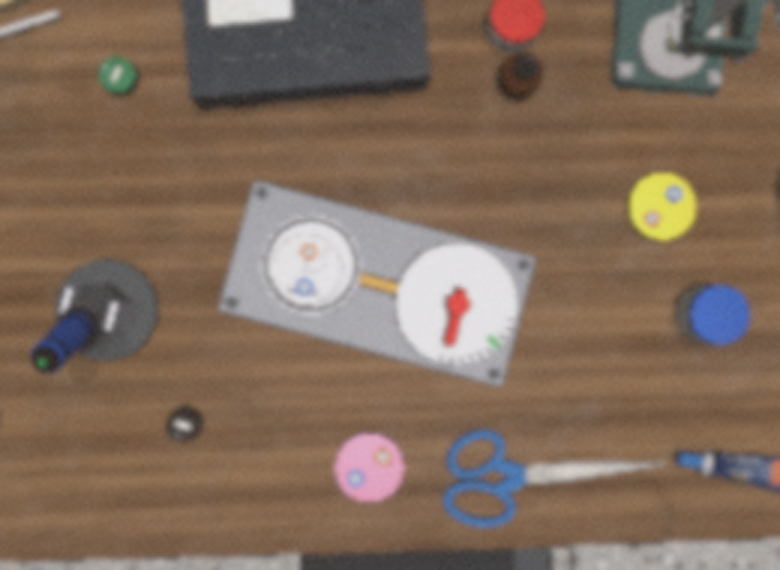

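View pics/b_scene.png

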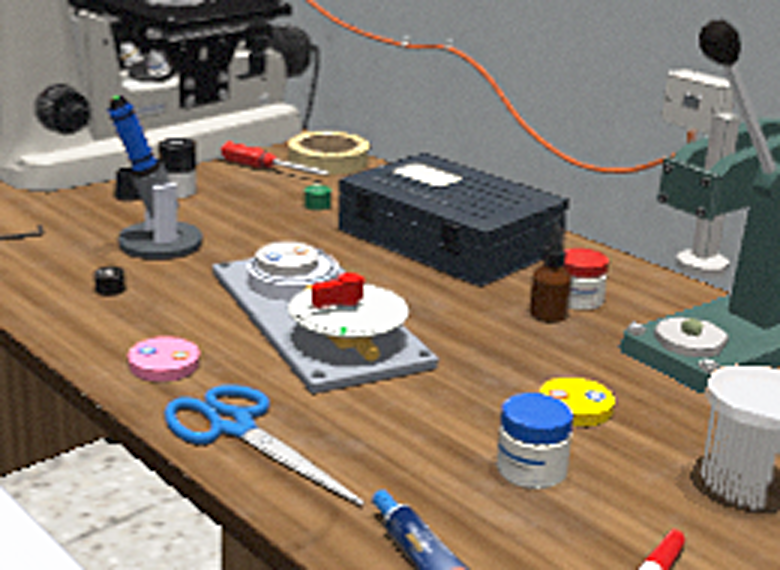

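Top view (640×400 pixels):
- **Block candidates:** steel disc on the chuck (287,200), yellow disc (405,179), pink disc (307,264). I choose the steel one. Its orange ring is at about (288,194) and its blue ring at about (286,206).
- **Probe candidates:** blue one in the stand, cap at (199,231), and the blue tube by the scissors at about (425,265). I choose the one in the stand.
- **Red handle candidates:** the one on the white dial (337,213) and the red jar lid (357,116). I choose the dial. Its green mark is at (350,224).

Next I hover near the tap and take a wrist picture to confirm.

Emit:
drive_tool --plan '[{"delta_pos": [-480, 400, 0], "twist": -0.1}, {"delta_pos": [-480, 400, 0], "twist": -0.1}, {"delta_pos": [-480, 400, 0], "twist": -0.1}, {"delta_pos": [-480, 400, 0], "twist": -0.1}, {"delta_pos": [-480, 400, 0], "twist": -0.1}, {"delta_pos": [-480, 400, 0], "twist": -0.1}, {"delta_pos": [-480, 400, 0], "twist": -0.1}, {"delta_pos": [-480, 400, 0], "twist": -0.1}, {"delta_pos": [-480, 400, 0], "twist": -0.1}, {"delta_pos": [-480, 400, 0], "twist": -0.1}, {"delta_pos": [-480, 400, 0], "twist": -0.1}, {"delta_pos": [-480, 400, 0], "twist": -0.1}, {"delta_pos": [-480, 400, 0], "twist": -0.1}, {"delta_pos": [-480, 400, 0], "twist": -0.1}, {"delta_pos": [-480, 400, 0], "twist": -0.1}, {"delta_pos": [-480, 400, 0], "twist": -0.1}, {"delta_pos": [-480, 400, 0], "twist": -0.1}, {"delta_pos": [-480, 400, 0], "twist": -0.1}, {"delta_pos": [-480, 400, 0], "twist": -0.1}]'

```text
time: 2.98
tool_pos: [0.424, 0.0291, 0.2481]
orientation: [-0.0, 0.768, 0.641, -0.0]
wrist_force: [0.1, 0.4, -0.4]
grip_width: 0.0855
```

```bash
python3 - <<'E'
from h import *
s=get_state();print({k:np.round(s[k],3).tolist() for k in("time","q","tool_pos","orientation")})
p=grab_frame("wrist");save("c_wrist.png",p["image"])
print(np.round(np.linalg.inv(np.array(p["world_to_cam"])),3).tolist())
for l in["fixture","tap_axis","tap_grip","block","spot","stand_rim","probe"]:
    r=pinpoint(p,l)
    print(l,[(round(d["confidence"],2),np.round(w(p,d["xyz"]),4).tolist(),proj(p,w(p,d["xyz"]))[0].round().tolist()) for d in r[:2]])
# lean azimuth from cap in top picture
t=grab_frame("top");S=silhouettes(t,"probe")
print([(d["confidence"],d["pixels"].sum()) for d in S])
print("cap",ray(t,[199,230.7],0.164))
E
```

```text
{'time': 2.983, 'q': [-0.034, -0.092, 2.078, 0.001, 1.156, -1.425], 'tool_pos': [0.424, 0.029, 0.248], 'orientation': [-0.0, 0.768, 0.641, -0.0]}
[[0.182, -0.935, -0.304, 0.345], [0.983, 0.173, 0.056, 0.043], [0.0, -0.309, 0.951, 0.374], [0.0, 0.0, 0.0, 1.0]]
fixture [(0.93, [0.5158, 0.1188, 0.0006], [397.0, 226.0]), (0.42, [0.4507, -0.0015, 0.0642], [296.0, 213.0])]
tap_axis [(0.83, [0.4773, -0.0041, 0.0412], [299.0, 227.0])]
tap_grip [(0.65, [0.4807, 0.2987, 0.0022], [530.0, 178.0]), (0.64, [0.4548, -0.0044, 0.0632], [294.0, 216.0])]
block [(0.9, [0.3372, 0.0742, 0.0012], [343.0, 93.0]), (0.86, [0.512, 0.119, 0.0307], [403.0, 232.0])]
spot [(0.86, [0.3466, 0.0598, 0.0125], [333.0, 104.0]), (0.83, [0.5517, -0.1835, 0.013], [187.0, 288.0])]
stand_rim [(0.97, [0.4691, 0.3034, 0.0871], [587.0, 186.0])]
probe [(0.96, [0.4683, 0.3013, 0.0869], [585.0, 185.0])]
[(0.6, np.int64(262))]
cap [0.44204052 0.31178687 0.164     ]
```

View pics/c_wrist.png

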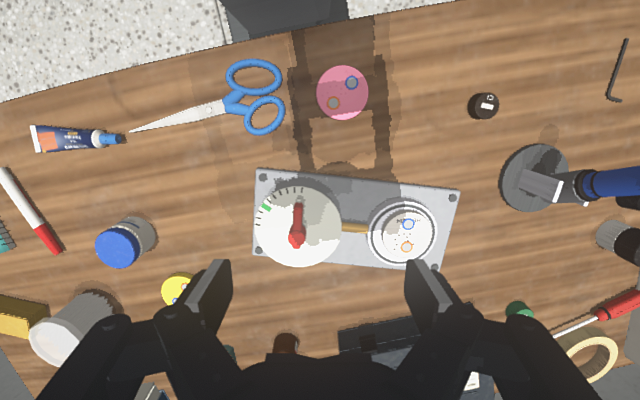

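```bash
cat > tap.py <<'E'
from h import *
def tap(p,c=None,verb=True):
    im=p["image"];hsv=cv2.cvtColor(im,cv2.COLOR_RGB2HSV)
    if c is None: c=(0.480,-0.005)
    cp=proj(p,[[c[0],c[1],.043]])[0]
    yy,xx=np.mgrid[:400,:640]
    # pixel->world grid at z
    u=cv2.undistortPoints(np.stack([xx,yy],-1).reshape(-1,1,2).astype(float),np.array(p["camera_matrix"],float),np.array(p["dist"],float))[:,0]
    Mi=np.linalg.inv(np.array(p["world_to_cam"]));d=np.c_[u[:,0],-u[:,1],-np.ones(len(u))]@Mi[:3,:3].T;o=Mi[:3,3]
    def W(z): return (o+d*((z-o[2])/d[:,2])[:,None])[:,:2].reshape(400,640,2)
    H,S,V=hsv[...,0].astype(int),hsv[...,1],hsv[...,2]
    D=W(.043)-c; R=np.hypot(D[...,0],D[...,1])
    g=(H>45)&(H<85)&(S>70)&(R<.06)
    gw=W(.043)[g].mean(0) if g.any() else None
    r=((H<8)|(H>172))&(S>120)&(R<.08); rp=W(.071)[r]
    if verb: print("green",gw,g.sum(),"redpx",r.sum())
    a=lambda v:np.degrees(np.arctan2(v[1],v[0]))
    if gw is not None: print("green az",a(gw-c))
    m,ev=rp.mean(0),np.linalg.svd(rp-rp.mean(0),full_matrices=False)[2][0]
    print("red mean",m,"az mean-c",a(m-c),"pca az",a(ev))
    return gw,m
E
python3 - <<'E'
from tap import *
p=grab_frame("wrist");tap(p)
S=[d for l in("tap_axis",) for d in silhouettes(p,l)];print([(d["confidence"],d["pixels"].sum()) for d in S])
# dial ellipse
x0,y0=235,165;im=p["image"][y0:290,x0:350];hsv=cv2.cvtColor(im,cv2.COLOR_RGB2HSV)
# orange ring / blue ring in block region
q=p["image"][205:265,375:435];hq=cv2.cvtColor(q,cv2.COLOR_RGB2HSV)
for n,lo,hi in(("orange",5,20),("blue",100,125)):
    m=(hq[...,0]>=lo)&(hq[...,0]<=hi)&(hq[...,1]>70);ys,xs=np.nonzero(m);print(n,m.sum(),xs.mean()+375,ys.mean()+205,ray(p,[xs.mean()+375,ys.mean()+205],.042))
a=p["image"][160:290,235:465];save("d.png",cv2.resize(a,None,fx=3.4,fy=3.4,interpolation=cv2.INTER_CUBIC))
E
```

```text
green [ 0.44503049 -0.03696437] 40 redpx 373
green az -137.57069774055395
red mean [ 0.46820861 -0.00365048] az mean-c 173.47094453096253 pca az -15.008500930341384
[(0.85, np.int64(15211))]
orange 49 406.3265306122449 245.53061224489795 [0.5257317  0.11862857 0.042     ]
blue 48 408.5 222.5625 [0.49599996 0.12389459 0.042     ]
```

View pics/d.png

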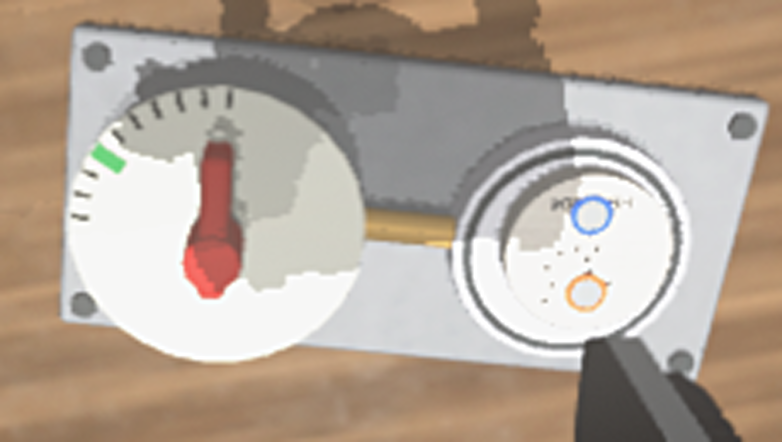

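```bash
python3 - <<'E'
from h import *
p=grab_frame("wrist");f=lambda u,v,z:ray(p,[235+(u+.5)/3.4-.5,160+(v+.5)/3.4-.5],z)[:2]
c=f(217,223,.043);print("dial c",c)
a=lambda v:np.degrees(np.arctan2(v[1],v[0]))%360
for n,u,v in(("t0",230,98),("t10",205,98),("t20",181,102),("t30",158,110),("t40",137,122),("g",108,159),("t80",83,190),("t90",80,216)):
    q=f(u,v,.043)-c;print(n,a(q).round(1),np.hypot(*q).round(4))
for n,u,v,z in(("hub top",212,264,.073),("blade end top",218,148,.071),("bladeL",205,150,.071),("bladeR",231,150,.071)):
    P=f(u,v,z);print(n,P,a(P-c).round(1),np.hypot(*(P-c)).round(4))
print("chuck",f(571,244,.030))
E
```

```text
dial c [ 0.47498234 -0.00548146]
t0 162.8 0.0454
t10 173.4 0.0452
t20 183.8 0.0451
t30 194.4 0.0451
t40 205.0 0.0451
g 226.9 0.0437
t80 244.6 0.0476
t90 256.4 0.0478
hub top [ 0.47686775 -0.00563141] 355.5 0.0019
blade end top [0.43944606 0.0039549 ] 165.1 0.0368
bladeL [ 4.39347901e-01 -1.58139420e-04] 171.5 0.036
bladeR [0.4408274  0.00780183] 158.7 0.0366
chuck [0.51198564 0.11824767]
```

Emit:
drive_tool --plan '[{"delta_pos": [-23, 34, 5], "twist": 0.08}, {"delta_pos": [-23, 34, 40], "twist": 0.08}, {"delta_pos": [-23, 34, 75], "twist": 0.08}, {"delta_pos": [-23, 34, 110], "twist": 0.08}, {"delta_pos": [-23, 34, 140], "twist": 0.08}, {"delta_pos": [-23, 34, 140], "twist": 0.08}]' --fingers 0.4 --newtons 30

```text
time: 4.13
tool_pos: [0.4481, -0.0004, 0.1026]
orientation: [-0.005, 0.793, 0.609, -0.005]
wrist_force: [-0.9, -0.0, -0.6]
grip_width: 0.0507
```

```bash
python3 - <<'E'
from h import *
s=get_state();print({k:np.round(s[k],4).tolist() for k in("time","tool_pos","orientation","grip_width","wrist_force")})
p=grab_frame("wrist");print(proj(p,[[.4533,.0007,.06],[.4765,-.0055,.043]]))
save("e.png",p["image"])
E
```

```text
{'time': 4.1333, 'tool_pos': [0.4481, -0.0004, 0.1026], 'orientation': [-0.0046, 0.7935, 0.6086, -0.0049], 'grip_width': 0.0507, 'wrist_force': [-0.8509, -0.036, -0.5955]}
[[323.2496728  249.77641518]
 [322.83198424 270.08867768]]
```

View pics/e.png

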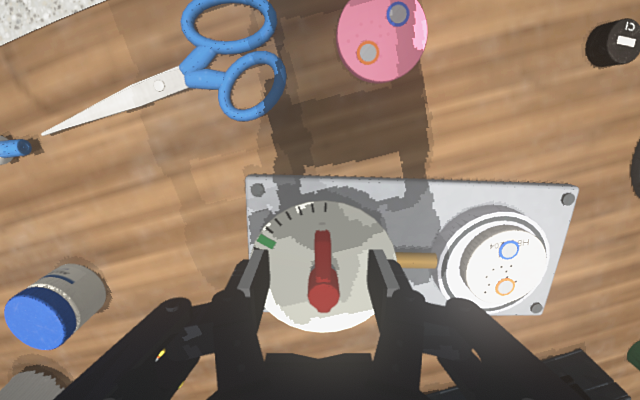

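The handle is centred between the fingers (blade at column 322, fingers at about 245 to 400), and the green mark is at (266,241). I go down, then grip.

Emit:
drive_tool --plan '[{"delta_pos": [2, 5, 12]}, {"delta_pos": [2, 5, 24]}, {"delta_pos": [2, 5, 35]}, {"delta_pos": [2, 5, 35]}, {"delta_pos": [2, 5, 35]}, {"delta_pos": [2, 5, 35]}]'

```text
invalid input
```

Emit:
drive_tool --plan '[{"delta_pos": [0, 0, 0]}, {"delta_pos": [0, 0, 0]}, {"delta_pos": [0, 0, 0]}, {"delta_pos": [0, 0, 0]}, {"delta_pos": [0, 0, 0]}, {"delta_pos": [0, 0, 0]}, {"delta_pos": [0, 0, 0]}, {"delta_pos": [0, 0, 0]}]' --fingers 1 --newtons 30

```text
invalid input
```

```bash
python3 - <<'E'
from h import *
s=get_state();print({k:np.round(s[k],4).tolist() for k in("time","q","tool_pos","orientation","grip_width","wrist_force","ft_torque")})
E
```

```text
{'time': 4.1833, 'q': [-0.0979, 0.1827, 2.1298, -0.0, 0.8379, -1.4065], 'tool_pos': [0.4504, -0.0005, 0.1053], 'orientation': [-0.003, 0.7934, 0.6086, -0.0032], 'grip_width': 0.0515, 'wrist_force': [-0.0756, -0.7731, 0.4426], 'ft_torque': [0.0395, 0.0569, -0.0321]}
```

Emit:
drive_tool --plan '[{"delta_pos": [2, 3, 12], "twist": 0}, {"delta_pos": [2, 3, 24], "twist": 0}, {"delta_pos": [2, 3, 32], "twist": 0}, {"delta_pos": [2, 3, 37], "twist": 0}, {"delta_pos": [2, 3, 37], "twist": 0}, {"delta_pos": [2, 3, 37], "twist": 0}]'

```text
time: 4.68
tool_pos: [0.4543, 0.0006, 0.0692]
orientation: [-0.003, 0.793, 0.609, -0.003]
wrist_force: [-0.4, -0.1, -0.1]
grip_width: 0.0513
```

Emit:
drive_tool --plan '[{"delta_pos": [0, 0, 1], "twist": 0}, {"delta_pos": [0, 0, 1], "twist": 0}, {"delta_pos": [0, 0, 1], "twist": 0}, {"delta_pos": [0, 0, 1], "twist": 0}, {"delta_pos": [0, 0, 1], "twist": 0}, {"delta_pos": [0, 0, 1], "twist": 0}, {"delta_pos": [0, 0, 1], "twist": 0}, {"delta_pos": [0, 0, 1], "twist": 0}]' --fingers 1 --newtons 30

```text
time: 5.35
tool_pos: [0.4548, 0.0008, 0.0688]
orientation: [-0.002, 0.793, 0.609, -0.002]
wrist_force: [-0.7, 2.0, 5.3]
grip_width: 0.0092
```

```bash
python3 - <<'E'
from h import *
s=get_state();print({k:np.round(s[k],4).tolist() for k in("time","q","tool_pos","orientation","grip_width","wrist_force","ft_torque")})
q=s["orientation"];az=2*np.arctan2(q[2],q[1]);x=np.array([np.cos(az),np.sin(az)]);y=np.array([x[1],-x[0]])
c=np.array([.4765,-.0055]);r=np.array(s["tool_pos"])[:2]-c
print("az",np.degrees(az),"r",r,np.hypot(*r),np.degrees(np.arctan2(r[1],r[0])))
T=58.5;
for k in range(1,14):
    t=np.radians(T*k/13);R=np.array([[np.cos(t),-np.sin(t)],[np.sin(t),np.cos(t)]]);d=R@r-r
    print(np.round([d@x*1e3,d@y*1e3],1),-t.round(3))
E
```

```text
{'time': 5.35, 'q': [-0.0943, 0.2596, 2.1347, 0.0006, 0.7538, -1.4034], 'tool_pos': [0.4548, 0.0008, 0.0688], 'orientation': [-0.0024, 0.7934, 0.6087, -0.0022], 'grip_width': 0.0092, 'wrist_force': [-0.6751, 1.9656, 5.3322], 'ft_torque': [0.3584, 0.1385, 0.0387]}
az 74.9844429464484 r [-0.02167977  0.0063122 ] 0.022579997277011824 163.76675258998662
[-1.8  0. ] -0.079
[-3.5  0.2] -0.157
[-5.3  0.5] -0.236
[-7.  1.] -0.314
[-8.7  1.5] -0.393
[-10.3   2.2] -0.471
[-11.9   3.1] -0.55
[-13.4   4. ] -0.628
[-14.8   5.1] -0.707
[-16.1   6.3] -0.785
[-17.3   7.5] -0.864
[-18.5   8.9] -0.942
[-19.5  10.4] -1.021
```

Emit:
drive_tool --plan '[{"delta_pos": [-1.8, 0, -1], "twist": -0.079}, {"delta_pos": [-3.5, 0.2, -1], "twist": -0.157}, {"delta_pos": [-5.3, 0.5, -1], "twist": -0.236}, {"delta_pos": [-7, 1, -1], "twist": -0.314}, {"delta_pos": [-8.7, 1.5, -1], "twist": -0.393}, {"delta_pos": [-10.3, 2.2, -1], "twist": -0.471}, {"delta_pos": [-11.9, 3.1, -1], "twist": -0.55}, {"delta_pos": [-13.4, 4, -1], "twist": -0.628}, {"delta_pos": [-14.8, 5.1, -1], "twist": -0.707}, {"delta_pos": [-16.1, 6.3, -1], "twist": -0.785}, {"delta_pos": [-17.3, 7.5, -1], "twist": -0.864}, {"delta_pos": [-18.5, 8.9, -1], "twist": -0.942}, {"delta_pos": [-19.5, 10.4, -1], "twist": -1.021}, {"delta_pos": [-19.5, 10.4, -1], "twist": -1.021}, {"delta_pos": [-19.5, 10.4, -1], "twist": -1.021}, {"delta_pos": [-19.5, 10.4, -1], "twist": -1.021}]'

```text
time: 6.68
tool_pos: [0.4607, -0.0224, 0.069]
orientation: [-0.001, 0.395, 0.919, -0.002]
wrist_force: [4.7, -5.9, -7.3]
grip_width: 0.0091
```

```bash
python3 - <<'E'
from h import *
s=get_state();print({k:np.round(s[k],4).tolist() for k in("time","tool_pos","orientation","grip_width","wrist_force","ft_torque")})
q=s["orientation"];print("az",np.degrees(2*np.arctan2(q[2],q[1])))
E
```

```text
{'time': 6.6833, 'tool_pos': [0.4607, -0.0224, 0.069], 'orientation': [-0.0013, 0.3945, 0.9189, -0.0017], 'grip_width': 0.0091, 'wrist_force': [4.6986, -5.9081, -7.2803], 'ft_torque': [-1.0191, -0.5914, -0.0856]}
az 133.5302594974785
```

Emit:
drive_tool --plan '[{"delta_pos": [0, 0, 0], "twist": 0}, {"delta_pos": [0, 0, 0], "twist": 0}, {"delta_pos": [0, 0, 0], "twist": 0}, {"delta_pos": [0, 0, 0], "twist": 0}, {"delta_pos": [0, 0, -5], "twist": 0}, {"delta_pos": [0, 0, -30], "twist": 0}, {"delta_pos": [0, 0, -65], "twist": 0}, {"delta_pos": [0, 0, -100], "twist": 0}, {"delta_pos": [0, 0, -130], "twist": 0}, {"delta_pos": [0, 0, -130], "twist": 0}, {"delta_pos": [0, 0, -130], "twist": 0}, {"delta_pos": [0, 0, -130], "twist": 0}]' --fingers 0.4

```text
time: 7.68
tool_pos: [0.4606, -0.0219, 0.1987]
orientation: [-0.002, 0.394, 0.919, -0.002]
wrist_force: [0.7, -0.0, 0.3]
grip_width: 0.0514
```

```bash
python3 - <<'E'
from tap import *
s=get_state();print({k:np.round(s[k],4).tolist() for k in("time","q","tool_pos","orientation","grip_width","wrist_force")})
p=grab_frame("wrist");tap(p,(.4765,-.0055))
c=proj(p,[[.4765,-.0055,.043]])[0];print(c)
x,y=np.round(c).astype(int);x0,y0=max(0,x-70),max(0,y-65);print(x0,y0)
save("f.png",cv2.resize(p["image"][y0:y0+130,x0:x0+140],None,fx=4,fy=4,interpolation=cv2.INTER_CUBIC))
for l in["stand","stand_rim","probe"]:
    print(l,[(round(d["confidence"],2),np.round(w(p,d["xyz"]),4).tolist()) for d in pinpoint(p,l)[:2]])
E
```

```text
{'time': 7.6833, 'q': [-0.1403, 0.0495, 2.0488, -0.0029, 1.0473, -2.4697], 'tool_pos': [0.4606, -0.0219, 0.1987], 'orientation': [-0.0016, 0.3944, 0.9189, -0.0017], 'grip_width': 0.0514, 'wrist_force': [0.6636, -0.0336, 0.2823]}
green [ 0.44559926 -0.03688139] 57 redpx 677
green az -134.55784014165394
red mean [ 0.47004976 -0.01358298] az mean-c -128.5899494556891 pca az 43.4851953756878
[318.6295669  214.29078489]
249 149
stand [(0.43, [0.4814, 0.3049, 0.0042])]
stand_rim []
probe []
```

View pics/f.png

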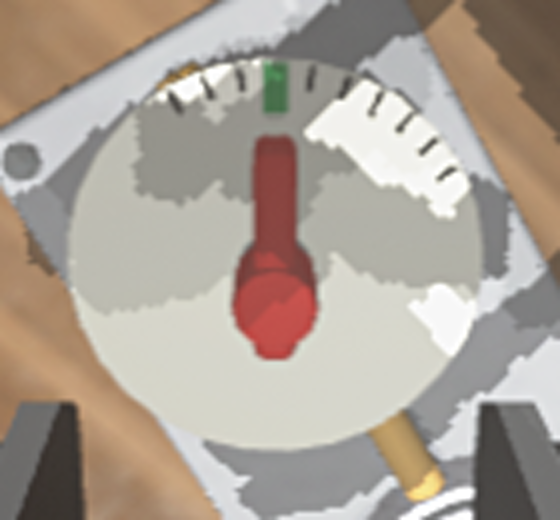

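The tap is set: the blade centre (column 275) lines up with the green mark (column 275). Next I move to the probe.

Emit:
drive_tool --plan '[{"delta_pos": [0, 0, -35], "twist": 0.1}, {"delta_pos": [10, 10, -71], "twist": 0.2}, {"delta_pos": [40, 30, -71], "twist": 0.3}, {"delta_pos": [70, 52, -71], "twist": 0.4}, {"delta_pos": [100, 75, -71], "twist": 0.5}, {"delta_pos": [130, 97, -71], "twist": 0.6}, {"delta_pos": [160, 119, -71], "twist": 0.7}, {"delta_pos": [190, 141, -71], "twist": 0.8}, {"delta_pos": [220, 164, -71], "twist": 0.9}, {"delta_pos": [250, 186, -71], "twist": 1.0}, {"delta_pos": [272, 202, -71], "twist": 1.11}, {"delta_pos": [272, 202, -71], "twist": 1.11}, {"delta_pos": [272, 202, -71], "twist": 1.11}, {"delta_pos": [272, 202, -71], "twist": 1.11}, {"delta_pos": [272, 202, -71], "twist": 1.11}]' --fingers 0

```text
time: 9.13
tool_pos: [0.4193, 0.3133, 0.2672]
orientation: [-0.001, 0.82, 0.573, -0.004]
wrist_force: [0.3, -0.3, 0.1]
grip_width: 0.0855
```

```bash
python3 - <<'E'
from h import *
s=get_state();print({k:np.round(s[k],4).tolist() for k in("time","q","tool_pos","orientation","grip_width","wrist_force")})
for n in("wrist","top","scene"):
    p=grab_frame(n)
    if n=="wrist": save("g.png",p["image"])
    for l in["stand","stand_rim","probe"]:
        print(n,l,[(round(d["confidence"],2),np.round(w(p,d["xyz"]),4).tolist()) for d in pinpoint(p,l)[:2]])
    S=silhouettes(p,"probe")
    if S:
        np.save(f"pr_{n}.npy",S[0]["pixels"]);np.save(f"cam_{n}.npy",{k:p[k] for k in("camera_matrix","dist","world_to_cam")},allow_pickle=True);print(S[0]["confidence"],S[0]["pixels"].sum())
E
```

```text
{'time': 9.1333, 'q': [0.5572, 0.0989, 1.846, 0.0023, 1.2058, -0.6641], 'tool_pos': [0.4193, 0.3133, 0.2672], 'orientation': [-0.0013, 0.8195, 0.573, -0.0045], 'grip_width': 0.0855, 'wrist_force': [0.3074, -0.2687, 0.0785]}
wrist stand [(0.77, [0.4799, 0.3013, 0.0038])]
wrist stand_rim [(0.87, [0.4653, 0.3028, 0.0856])]
wrist probe [(0.7, [0.4667, 0.2977, 0.0886])]
0.97 867
top stand [(0.56, [0.4834, 0.3013, 0.001])]
top stand_rim [(0.79, [0.4726, 0.3036, 0.0849]), (0.72, [0.4716, 0.3006, 0.0846])]
top probe [(0.75, [0.47, 0.2985, 0.0875]), (0.57, [0.4808, 0.3025, 0.0029])]
0.86 261
scene stand [(0.84, [0.4838, 0.302, 0.0003]), (0.72, [0.4688, 0.2996, 0.0824])]
scene stand_rim [(0.65, [0.4708, 0.3025, 0.0826])]
scene probe [(0.63, [0.4681, 0.2961, 0.0837])]
0.71 243
```

View pics/g.png

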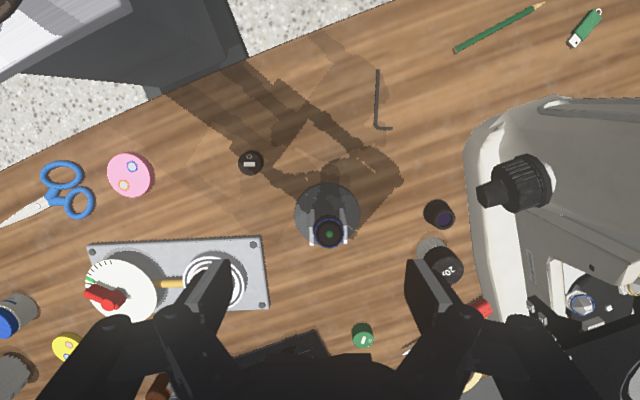

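```bash
python3 - <<'E'
from h import *
from scipy.optimize import least_squares
obs={"wrist":(329,234),"top":(199,230.7),"scene":(248.7,152.7)}
cams={};px={}
for n in obs:
    p=cams[n]=grab_frame(n);u,v=map(int,obs[n]);r=12
    q=p["image"][v-r:v+r,u-r:u+r];h=cv2.cvtColor(q,cv2.COLOR_RGB2HSV)
    m=(h[...,0]>45)&(h[...,0]<85)&(h[...,1]>100);ys,xs=np.nonzero(m);px[n]=(xs.mean()+u-r,ys.mean()+v-r);print(n,m.sum(),px[n],ray(p,px[n],.164)[:2])
f=lambda X:np.concatenate([proj(cams[n],[X])[0]-px[n] for n in cams])
o=least_squares(f,[.442,.31,.164]);print("cap",o.x,o.fun.round(1))
rim=np.array([.4700,.3020]);d=o.x[:2]-rim;print(np.hypot(*d),np.degrees(np.arctan2(d[1],d[0])))
# silhouette axis fit: rim xy + azimuth
def axis_pts(x,y,a):
    t=np.radians(20);ax=np.array([np.cos(a)*np.sin(t),np.sin(a)*np.sin(t),np.cos(t)]);return np.array([x,y,.085])+np.outer(np.array([.006,.041,.084]),ax),ax
def model(x,y,a,p):
    t=np.radians(20);ax=np.array([np.cos(a)*np.sin(t),np.sin(a)*np.sin(t),np.cos(t)]);e1=np.array([-np.sin(a),np.cos(a),0]);e2=np.cross(ax,e1)
    im=np.zeros((400,640),np.uint8);th=np.linspace(0,2*np.pi,24)
    for z0,z1,r in((0,.006,.017),(.006,.084,.013)):
        P=[np.array([x,y,.085])+z*ax+r*(np.cos(k)*e1+np.sin(k)*e2) for z in(z0,z1) for k in th]
        cv2.fillConvexPoly(im,cv2.convexHull(np.round(proj(p,P)*16).astype(np.int32)),1,shift=4)
    return im>0
S={n:silhouettes(cams[n],"probe")[0]["pixels"] for n in cams}
best=[]
for x in np.arange(.462,.478,.002):
  for y in np.arange(.294,.310,.002):
    for a in range(140,196,4):
        v=[ (lambda m:(m&S[n]).sum()/(m|S[n]).sum())(model(x,y,np.radians(a),cams[n])) for n in cams]
        best.append((sum(v),round(x,3),round(y,3),a,np.round(v,2).tolist()))
for b in sorted(best,key=lambda b:-b[0])[:6]:print(b)
E
```

```text
wrist 22 (np.float64(327.09090909090907), np.float64(233.9090909090909)) [0.44153893 0.31318569]
top 0 (np.float64(nan), np.float64(nan)) [nan nan]
scene 4 (np.float64(248.5), np.float64(152.5)) [0.44140969 0.30976746]<stdin>:8: RuntimeWarning: Mean of empty slice.
  ret = ret.dtype.type(ret / rcount)
Traceback (most recent call last):
ValueError: Residuals are not finite in the initial point.
```

```bash
python3 - <<'E'
from h import *
cams={n:grab_frame(n) for n in("wrist","top","scene")}
S={n:silhouettes(cams[n],"probe")[0]["pixels"] for n in cams}
th=np.linspace(0,2*np.pi,24)
def model(x,y,a,p):
    t=np.radians(20);ax=np.array([np.cos(a)*np.sin(t),np.sin(a)*np.sin(t),np.cos(t)]);e1=np.array([-np.sin(a),np.cos(a),0]);e2=np.cross(ax,e1)
    im=np.zeros((400,640),np.uint8)
    for z0,z1,r in((0,.006,.017),(.006,.084,.013)):
        P=[np.array([x,y,.085])+z*ax+r*(np.cos(k)*e1+np.sin(k)*e2) for z in(z0,z1) for k in th]
        cv2.fillConvexPoly(im,cv2.convexHull(np.round(proj(p,P)*16).astype(np.int32)),1,shift=4)
    return im>0
best=[]
for x in np.arange(.462,.479,.002):
  for y in np.arange(.294,.311,.002):
    for a in range(140,196,4):
        v=[ (lambda m:(m&S[n]).sum()/(m|S[n]).sum())(model(x,y,np.radians(a),cams[n])) for n in cams]
        best.append((round(sum(v),3),round(x,3),round(y,3),a,np.round(v,2).tolist()))
for b in sorted(best,key=lambda b:-b[0])[:8]:print(b)
E
```

```text
(np.float64(2.384), np.float64(0.468), np.float64(0.304), 160, [0.88, 0.75, 0.75])
(np.float64(2.377), np.float64(0.47), np.float64(0.304), 160, [0.84, 0.75, 0.79])
(np.float64(2.372), np.float64(0.47), np.float64(0.306), 168, [0.84, 0.75, 0.78])
(np.float64(2.365), np.float64(0.468), np.float64(0.306), 164, [0.91, 0.73, 0.73])
(np.float64(2.355), np.float64(0.47), np.float64(0.306), 164, [0.84, 0.73, 0.78])
(np.float64(2.35), np.float64(0.47), np.float64(0.308), 168, [0.82, 0.76, 0.78])
(np.float64(2.34), np.float64(0.47), np.float64(0.304), 164, [0.82, 0.73, 0.78])
(np.float64(2.332), np.float64(0.47), np.float64(0.308), 172, [0.8, 0.76, 0.78])
```

Emit:
drive_tool --plan '[{"delta_pos": [7, 34, 5], "twist": -0.02}, {"delta_pos": [7, 34, 35], "twist": -0.02}, {"delta_pos": [7, 34, 65], "twist": -0.02}, {"delta_pos": [7, 34, 95], "twist": -0.02}, {"delta_pos": [7, 34, 105], "twist": -0.02}, {"delta_pos": [7, 34, 105], "twist": -0.02}, {"delta_pos": [7, 34, 105], "twist": -0.02}]'

```text
time: 10.92
tool_pos: [0.4531, 0.3094, 0.163]
orientation: [-0.002, 0.814, 0.581, -0.004]
wrist_force: [0.2, 0.5, 0.4]
grip_width: 0.0855
```

```bash
python3 - <<'E'
from h import *
s=get_state();print({k:np.round(s[k],4).tolist() for k in("time","q","tool_pos","orientation","grip_width","wrist_force")})
p=grab_frame("wrist");save("i.png",p["image"][150:390,160:500].repeat(2,0).repeat(2,1))
E
```

```text
{'time': 10.9167, 'q': [0.5184, 0.2658, 1.8778, 0.0028, 1.0057, -0.7238], 'tool_pos': [0.4531, 0.3094, 0.163], 'orientation': [-0.0016, 0.8137, 0.5813, -0.0037], 'grip_width': 0.0855, 'wrist_force': [0.2036, 0.4606, 0.4481]}
```

View pics/i.png

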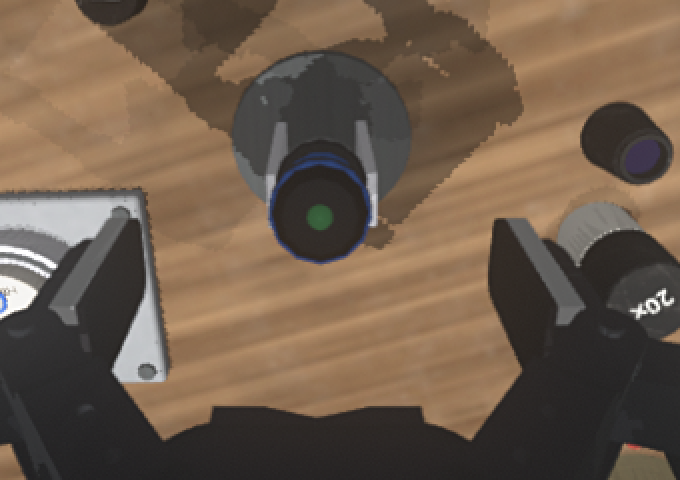

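The fingers (crop columns 140 and 490) straddle the cap (320,215), and the stand cheeks lie parallel to tool y. I go down and grip.

Emit:
drive_tool --plan '[{"delta_pos": [0, 1, 12], "twist": 0}, {"delta_pos": [0, 1, 24], "twist": 0}, {"delta_pos": [0, 1, 35], "twist": 0}, {"delta_pos": [0, 1, 35], "twist": 0}, {"delta_pos": [0, 1, 35], "twist": 0}, {"delta_pos": [0, 1, 35], "twist": 0}]'

```text
time: 11.47
tool_pos: [0.4547, 0.3096, 0.1291]
orientation: [-0.001, 0.814, 0.581, -0.002]
wrist_force: [-0.0, -0.1, 0.2]
grip_width: 0.0853
```

Emit:
drive_tool --plan '[{"delta_pos": [0, 0, 0], "twist": 0}, {"delta_pos": [0, 0, 0], "twist": 0}, {"delta_pos": [0, 0, 0], "twist": 0}, {"delta_pos": [0, 0, 0], "twist": 0}, {"delta_pos": [0, 0, 0], "twist": 0}, {"delta_pos": [0, 0, 0], "twist": 0}, {"delta_pos": [0, 0, 0], "twist": 0}, {"delta_pos": [0, 0, 0], "twist": 0}]' --fingers 1 --newtons 40

```text
time: 12.13
tool_pos: [0.455, 0.31, 0.1295]
orientation: [-0.002, 0.814, 0.581, -0.002]
wrist_force: [-0.5, 0.6, 3.6]
grip_width: 0.0246
```

```bash
python3 - <<'E'
from h import *
s=get_state();print({k:np.round(s[k],4).tolist() for k in("time","q","tool_pos","orientation","grip_width","wrist_force","ft_torque")})
q=s["orientation"];print("az",np.degrees(2*np.arctan2(q[2],q[1])))
E
```

```text
{'time': 12.1333, 'q': [0.5175, 0.3142, 1.8945, 0.0034, 0.9373, -0.7253], 'tool_pos': [0.455, 0.31, 0.1295], 'orientation': [-0.0016, 0.8137, 0.5813, -0.002], 'grip_width': 0.0246, 'wrist_force': [-0.5379, 0.5961, 3.5589], 'ft_torque': [0.2035, 0.0832, 0.0435]}
az 71.09011595770431
```

Emit:
drive_tool --plan '[{"delta_pos": [0, -2, -5.5], "twist": 0}, {"delta_pos": [0, -5, -13.7], "twist": 0}, {"delta_pos": [0, -8, -22], "twist": 0}, {"delta_pos": [0, -11, -30], "twist": 0}, {"delta_pos": [0, -14, -38.5], "twist": 0}, {"delta_pos": [0, -17, -46.7], "twist": 0}, {"delta_pos": [0, -20, -55], "twist": 0}, {"delta_pos": [0, -20, -55], "twist": 0}, {"delta_pos": [0, -20, -55], "twist": 0}, {"delta_pos": [0, -20, -55], "twist": 0}]'

```text
time: 12.97
tool_pos: [0.4362, 0.3164, 0.1846]
orientation: [-0.002, 0.814, 0.581, -0.002]
wrist_force: [-0.2, -0.0, -1.9]
grip_width: 0.0246
```

```bash
python3 - <<'E'
from h import *
s=get_state();print({k:np.round(s[k],4).tolist() for k in("time","tool_pos","orientation","grip_width","wrist_force","ft_torque")})
p=grab_frame("scene");save("j.png",cv2.resize(p["image"][110:230,190:310],None,fx=5,fy=5,interpolation=cv2.INTER_CUBIC))
E
```

```text
{'time': 12.9667, 'tool_pos': [0.4362, 0.3164, 0.1846], 'orientation': [-0.0015, 0.8136, 0.5814, -0.0021], 'grip_width': 0.0246, 'wrist_force': [-0.2108, -0.0351, -1.8995], 'ft_torque': [0.0073, 0.0357, -0.0404]}
```

View pics/j.png

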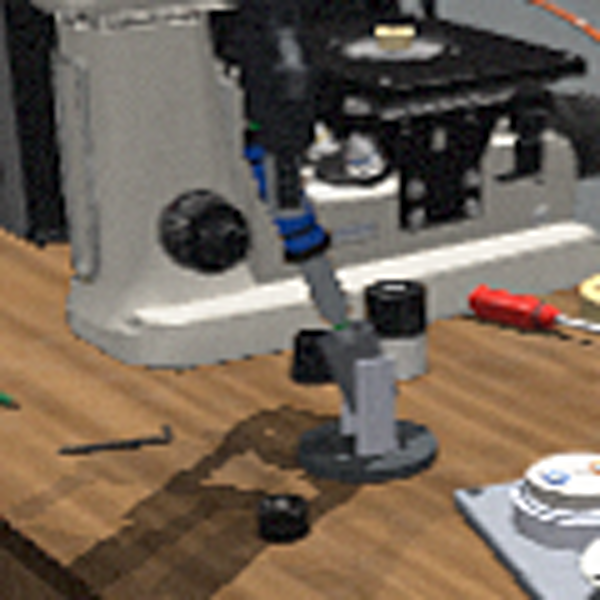

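The probe is drawn: the collar is at (305,240), the barrel is clear of the tube, and the nose's green line (340,325) is at the rim with the nose still inside. I now lever it upright against the tube rim.

Emit:
drive_tool --plan '[{"delta_pos": [0, 5, 0], "twist": 0}, {"delta_pos": [0, 10, 0], "twist": 0}, {"delta_pos": [0, 15, 0], "twist": 0}, {"delta_pos": [0, 20, 0], "twist": 0}, {"delta_pos": [0, 25, 0], "twist": 0}, {"delta_pos": [0, 30, 0], "twist": 0}, {"delta_pos": [0, 30, 0], "twist": 0}]'

```text
time: 13.6
tool_pos: [0.4649, 0.306, 0.1838]
orientation: [-0.002, 0.814, 0.581, -0.003]
wrist_force: [-3.8, 1.0, -0.7]
grip_width: 0.025
```

```bash
cat > tilt.py <<'E'
from h import *
from scipy.optimize import minimize
th=np.linspace(0,2*np.pi,24)
def run():
    s=get_state();print({k:np.round(s[k],4).tolist() for k in("time","tool_pos","orientation","grip_width","wrist_force","ft_torque")})
    q=s["orientation"];az=2*np.arctan2(q[2],q[1]);ty=np.array([np.sin(az),-np.cos(az),0]);tx=np.array([np.cos(az),np.sin(az),0])
    G=np.array(s["tool_pos"])+[0,0,.002]
    for n in("scene","wrist"):
        p=grab_frame(n);S=silhouettes(p,"probe")
        if not S: print(n,"none");continue
        S=S[0];M=S["pixels"]
        def mask(t,b,oy):
            ax=np.sin(t)*-ty+np.sin(b)*tx+np.cos(t)*np.array([0,0,1]);ax/=np.linalg.norm(ax);e1=np.cross(ax,[1,0,0]);e1/=np.linalg.norm(e1);e2=np.cross(ax,e1)
            im=np.zeros((400,640),np.uint8)
            for z0,z1,r in((-.067,-.045,.005),(-.045,0,.011),(0,.006,.017),(.006,.084,.013)):
                P=[G+oy*ty+(z-.0495)*ax+r*(np.cos(k)*e1+np.sin(k)*e2) for z in(z0,z1) for k in th]
                cv2.fillConvexPoly(im,cv2.convexHull(np.round(proj(p,P)*16).astype(np.int32)),1,shift=4)
            return im>0
        # count: visible pixels must lie in model; penalise model area unexplained lightly (fingers occlude)
        best=sorted(((M&m).sum()-1.0*(M&~m).sum()-.1*(m&~M).sum(),t,o) for t in range(-10,28,2) for o in(-.003,0,.003) for m in[mask(np.radians(t),0,o)])[::-1][:4]
        print(n,round(S["confidence"],2),M.sum(),[(round(float(b[0])),b[1],b[2]) for b in best])
    return p
E
python3 -c "
from tilt import *
run()"
```

```text
{'time': 13.6, 'tool_pos': [0.4649, 0.306, 0.1838], 'orientation': [-0.0016, 0.8139, 0.581, -0.003], 'grip_width': 0.025, 'wrist_force': [-3.811, 0.993, -0.7238], 'ft_torque': [0.1788, 0.8819, -0.0389]}
scene 0.69 255 [(224, 10, -0.003), (218, 12, -0.003), (216, 8, -0.003), (184, 8, 0)]
wrist 0.77 5875 [(5584, 8, -0.003), (5539, 6, -0.003), (5496, 4, -0.003), (5478, 10, -0.003)]
```

Emit:
drive_tool --plan '[{"delta_pos": [0, 4, 0], "twist": 0}, {"delta_pos": [0, 8, 0], "twist": 0}, {"delta_pos": [0, 12, 0], "twist": 0}, {"delta_pos": [0, 14, 0], "twist": 0}, {"delta_pos": [0, 14, 0], "twist": 0}, {"delta_pos": [0, 14, 0], "twist": 0}]'

```text
time: 14.3
tool_pos: [0.4783, 0.3018, 0.1841]
orientation: [-0.001, 0.814, 0.581, -0.002]
wrist_force: [-3.0, 1.5, -0.1]
grip_width: 0.0249
```

```bash
python3 -c "
from tilt import *
p=run();save('k.png',p['image'])"
```

```text
{'time': 14.3, 'tool_pos': [0.4783, 0.3018, 0.1841], 'orientation': [-0.0012, 0.8137, 0.5813, -0.002], 'grip_width': 0.0249, 'wrist_force': [-2.9512, 1.4762, -0.0716], 'ft_torque': [0.3399, 0.7362, -0.0398]}
scene 0.71 207 [(184, 2, -0.003), (180, 4, -0.003), (180, 0, -0.003), (167, 0, 0)]
wrist 0.66 6976 [(6529, 0, -0.003), (6513, -2, -0.003), (6495, 2, -0.003), (6467, -4, -0.003)]
```

Emit:
drive_tool --plan '[{"delta_pos": [0, 0, -8], "twist": 0}, {"delta_pos": [0, 0, -20], "twist": 0}, {"delta_pos": [0, 0, -40], "twist": 0}, {"delta_pos": [0, 0, -60], "twist": 0}, {"delta_pos": [0, 0, -66], "twist": 0}, {"delta_pos": [-10, 6, -66], "twist": 0}, {"delta_pos": [-30, 19, -66], "twist": 0}, {"delta_pos": [-55, 36, -66], "twist": 0}, {"delta_pos": [-80, 52, -66], "twist": 0}, {"delta_pos": [-105, 69, -66], "twist": 0}, {"delta_pos": [-130, 86, -66], "twist": 0}, {"delta_pos": [-148, 98, -66], "twist": 0}, {"delta_pos": [-158, 104, -66], "twist": 0}, {"delta_pos": [-158, 104, -66], "twist": 0}, {"delta_pos": [-158, 104, -66], "twist": 0}, {"delta_pos": [-158, 104, -66], "twist": 0}]'

```text
time: 15.83
tool_pos: [0.5253, 0.1194, 0.2497]
orientation: [-0.002, 0.813, 0.582, -0.002]
wrist_force: [-0.5, 0.2, -1.1]
grip_width: 0.0251
```

```bash
python3 - <<'E'
from tilt import *
p=run();
for n in("wrist","scene","top"):
    p=grab_frame(n)
    if n=="wrist":
        W=p["image"]
    for l in("probe_tip","spot","probe","block"):
        print(n,l,[(round(d["confidence"],2),np.round(w(p,d["xyz"]),4).tolist(),proj(p,w(p,d["xyz"]))[0].round().tolist()) for d in pinpoint(p,l)[:2]])
    if n=="scene": Sc=p["image"];c=proj(p,[get_state()["tool_pos"]])[0].astype(int)
a=W[120:400,180:460];b=cv2.resize(Sc[c[1]-45:c[1]+75,c[0]-60:c[0]+60],(560,560),interpolation=cv2.INTER_CUBIC)
print("crop",c)
save("l.png",np.hstack([cv2.resize(a,(400,400)),cv2.resize(b,(400,400))]));save("l_scene.png",Sc);save("l_wrist.png",W)
E
```

```text
{'time': 15.8333, 'tool_pos': [0.5253, 0.1194, 0.2497], 'orientation': [-0.0015, 0.8135, 0.5816, -0.002], 'grip_width': 0.0251, 'wrist_force': [-0.5159, 0.2314, -1.0702], 'ft_torque': [-0.0593, -0.0281, 0.0219]}
scene 0.6 320 [(300, 2, -0.003), (293, 0, -0.003), (284, 4, -0.003), (256, -2, -0.003)]
wrist 0.97 7090 [(6789, 0, -0.003), (6753, -2, -0.003), (6730, 2, -0.003), (6690, -4, -0.003)]
wrist probe_tip []
wrist spot [(0.95, [0.5244, 0.1207, 0.0423], [320.0, 179.0]), (0.93, [0.5495, -0.1846, 0.0087], [120.0, 259.0])]
wrist probe [(0.56, [0.521, 0.1156, 0.2079], [310.0, 238.0]), (0.53, [0.4586, -0.0256, 0.0623], [171.0, 170.0])]
wrist block [(0.92, [0.5599, -0.1981, 0.0006], [119.0, 265.0]), (0.88, [0.3341, 0.0723, -0.0001], [225.0, 29.0])]
scene probe_tip [(0.49, [0.5254, 0.1184, 0.1386], [310.0, 172.0])]
scene spot [(0.86, [0.3469, 0.0591, 0.0096], [270.0, 239.0]), (0.83, [0.5509, -0.181, 0.0114], [395.0, 251.0])]
scene probe [(0.57, [0.5201, 0.1134, 0.202], [310.0, 151.0])]
scene block [(0.74, [0.5069, 0.1228, 0.0317], [304.0, 207.0]), (0.61, [0.5578, -0.1973, 0.0007], [401.0, 256.0])]
top probe_tip []
top spot [(0.56, [0.347, 0.0591, 0.0109], [312.0, 262.0]), (0.53, [0.5292, 0.1161, 0.0434], [288.0, 193.0])]
top probe []
top block [(0.72, [0.3396, 0.0729, 0.001], [307.0, 264.0]), (0.68, [0.5631, -0.1985, -0.0011], [405.0, 178.0])]
crop [310 132]
```

View pics/l.png

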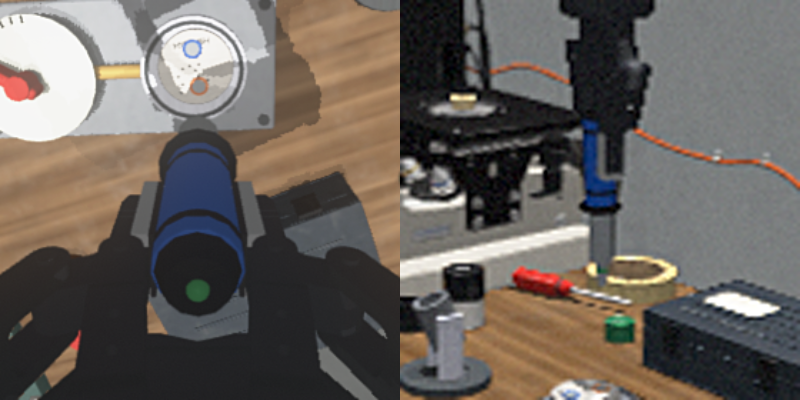

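Left panel, wrist view: the steel block's orange ring is at (199,87), the blue ring at (192,48), and the probe is held with its cap at (198,290). Right panel, scene view: the probe hangs nearly upright, barrel centre at about column 602. I fit the tilt more finely next.

```bash
cat > fit.py <<'E'
from h import *
from scipy.optimize import minimize
th=np.linspace(0,2*np.pi,40)
def fit(names=("scene","wrist"),show=True):
    s=get_state();q=s["orientation"];az=2*np.arctan2(q[2],q[1]);ty=np.array([np.sin(az),-np.cos(az),0]);tx=np.array([np.cos(az),np.sin(az),0])
    G=np.array(s["tool_pos"])+[0,0,.002]
    D=[]
    for n in names:
        p=grab_frame(n);S=silhouettes(p,"probe")[0]["pixels"];D.append((p,S))
    def geom(v):
        t,b,ox,oy,zg=v;ax=np.tan(t)*-ty+np.tan(b)*tx+np.array([0,0,1]);ax/=np.linalg.norm(ax);return ax,G+(ox*tx+oy*ty)/1e3-zg/1e3*ax
    def mask(p,v):
        ax,O=geom(v);e1=np.cross(ax,[1,0,0]);e1/=np.linalg.norm(e1);e2=np.cross(ax,e1);im=np.zeros((400,640),np.uint8)
        for z0,z1,r in((-.064,-.045,.005),(-.045,0,.011),(0,.006,.017),(.006,.084,.013)):
            P=[O+z*ax+r*(np.cos(k)*e1+np.sin(k)*e2) for z in(z0,z1) for k in th]
            cv2.fillConvexPoly(im,cv2.convexHull(np.round(proj(p,P)*16).astype(np.int32)),255,shift=4,lineType=cv2.LINE_AA)
        return im/255.
    def cost(v,DD):
        c=0
        for p,S in DD:
            m=mask(p,v);c+=((S*(1-m)).sum()+.15*(m*(1-S)).sum())/S.sum()
        return c+1e-3*(v[2]**2+v[3]**2)/4+ (v[1]/.05)**2*1e-2
    for nm,DD in[("joint",D)]+[(names[i],[D[i]]) for i in range(len(D))]:
        o=min((minimize(cost,[t0,0,0,-2,49],args=(DD,),method="Nelder-Mead",options=dict(maxiter=250,initial_simplex=np.array([[t0,0,0,-2,49]]+[[t0+.04,0,0,-2,49],[t0,.03,0,-2,49],[t0,0,2,-2,49],[t0,0,0,1,49],[t0,0,0,-2,53]]))) for t0 in(-.03,.03)),key=lambda o:o.fun)
        ax,O=geom(o.x);print(nm,"t,b deg",np.degrees(o.x[:2]).round(1),"ox oy zg",o.x[2:].round(1),"cost",round(o.fun,3),"tip",(O-.067*ax).round(4))
E
python3 -c "
from fit import *
fit()
p=grab_frame('wrist')
for n,lo,hi in(('orange',5,20),('blue',100,125)):
    uv=proj(p,[[.5257,.1186,.042] if n=='orange' else [.496,.1239,.042]])[0].astype(int);q=p['image'][uv[1]-14:uv[1]+14,uv[0]-14:uv[0]+14];h=cv2.cvtColor(q,cv2.COLOR_RGB2HSV)
    m=(h[...,0]>=lo)&(h[...,0]<=hi)&(h[...,1]>70);ys,xs=np.nonzero(m);print(n,uv,m.sum(),ray(p,[xs.mean()+uv[0]-14,ys.mean()+uv[1]-14],.042))
"
```

```text
joint t,b deg [4.2 0. ] ox oy zg [-0.4 -5.4 53.6] cost 0.099 tip [0.5289 0.1172 0.1317]
scene t,b deg [ 4.2 -0.3] ox oy zg [ 2.2 -4.7 53.9] cost 0.08 tip [0.5306 0.1199 0.1315]
wrist t,b deg [2.9 0. ] ox oy zg [-0.7 -2.  58.3] cost 0.012 tip [0.5295 0.1165 0.1268]
orange [319 179] 65 [0.5257161  0.11970687 0.042     ]
blue [314 153] 60 [0.49571274 0.12432976 0.042     ]
```

```bash
cat > prof.py <<'E'
from h import *
from scipy.optimize import minimize
th=np.linspace(0,2*np.pi,40)
PARTS=((-.064,-.045,.005),(-.045,0,.011),(0,.006,.017),(.006,.084,.013))
def setup():
    s=get_state();q=s["orientation"];az=2*np.arctan2(q[2],q[1]);ty=np.array([np.sin(az),-np.cos(az),0]);tx=np.array([np.cos(az),np.sin(az),0])
    return np.array(s["tool_pos"])+[0,0,.002],tx,ty
def hulls(p,F,t,ox,oy,zg):
    G,tx,ty=F;ax=np.tan(t)*-ty+np.array([0,0,1]);ax/=np.linalg.norm(ax);O=G+(ox*tx+oy*ty)/1e3-zg/1e3*ax
    e1=np.cross(ax,[1,0,0]);e1/=np.linalg.norm(e1);e2=np.cross(ax,e1)
    return [cv2.convexHull(proj(p,[O+z*ax+r*(np.cos(k)*e1+np.sin(k)*e2) for z in(z0,z1) for k in th]).astype(np.float32)) for z0,z1,r in PARTS],O-.067*ax
def mask(p,F,*a):
    im=np.zeros((400,640),np.uint8)
    for h in hulls(p,F,*a)[0]: cv2.fillConvexPoly(im,np.round(h*16).astype(np.int32),255,shift=4,lineType=cv2.LINE_AA)
    return im/255.
def prof(name,ts):
    F=setup();p=grab_frame(name);S=silhouettes(p,"probe")[0]["pixels"];out={}
    for t in ts:
        def cost(v):
            m=mask(p,F,np.radians(t),*v);return ((S*(1-m)).sum()+.15*(m*(1-S)).sum())/S.sum()+.01*((v[0]**2+v[1]**2)/4+(v[2]-49.5)**2/4)*.3
        o=minimize(cost,[0,-2,49.5],method="Nelder-Mead",options=dict(maxiter=120,initial_simplex=[[0,-2,49.5],[2,-2,49.5],[0,1,49.5],[0,-2,52]]));out[t]=o.x
        print(name,t,o.x.round(1),round(o.fun,4))
    return p,S,F,out
E
python3 - <<'E'
from prof import *
p,S,F,o=prof("wrist",(-4,-2,0,2,4,6))
im=[]
for t in(0,4):
    k=4;b=cv2.resize(p["image"][190:340,270:370],None,fx=k,fy=k,interpolation=cv2.INTER_CUBIC).copy()
    for h in hulls(p,F,np.radians(t),*o[t])[0]: cv2.polylines(b,[np.round((h-[270,190]+.5)*k).astype(np.int32)],True,(255,255,0),1)
    c=cv2.findContours(S[190:340,270:370].astype(np.uint8),cv2.RETR_EXTERNAL,cv2.CHAIN_APPROX_NONE)[0];cv2.polylines(b,[(x*k+k//2) for x in c],True,(0,255,0),1)
    im.append(b)
save("m.png",np.hstack(im))
prof("scene",(-4,-2,0,2,4,6))
E
```

```text
wrist -4 [-0.9 -2.1 51.1] 0.0584
wrist -2 [-0.9 -2.4 51.6] 0.0502
wrist 0 [-0.9 -2.6 51.4] 0.0433
wrist 2 [-0.8 -3.5 52.2] 0.0389
wrist 4 [-0.6 -5.1 52.3] 0.0428
wrist 6 [-0.6 -6.3 51.3] 0.0625
scene -4 [-1.5  0.3 50.4] 0.2352
scene -2 [-0.5 -0.1 50.3] 0.1768
scene 0 [ 0.3 -1.9 50.7] 0.1309
scene 2 [ 1.3 -3.1 49.6] 0.1058
scene 4 [ 1.5 -4.4 49.9] 0.1047
scene 6 [ 2.4 -5.6 50.6] 0.1272
```

View pics/m.png

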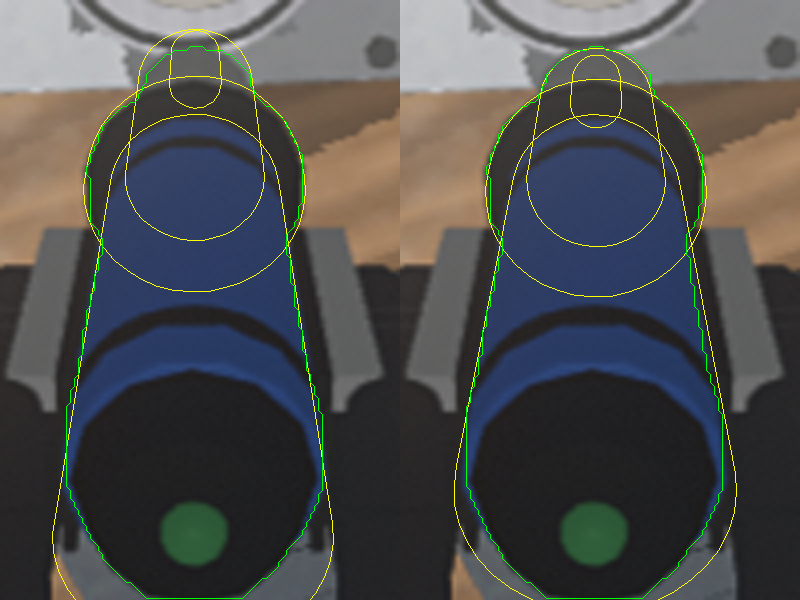

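The wrist overlay shows the barrel end at crop row 48. The 4° model matches it, while 0° predicts row 28, so a few degrees of lean remain. I solve it from crisp features: the green dot, the collar edge and the barrel end.

```bash
cat > feat.py <<'E'
from prof import *
from scipy.optimize import least_squares
def solve(p,F,dot,collar_top,barrel_top,collar_w):
    G,tx,ty=F
    def f(v):
        t,oy,zg=v;H,_=hulls(p,F,t,0,oy,zg)
        ax=np.tan(t)*-ty+np.array([0,0,1]);ax/=np.linalg.norm(ax);O=G+oy*ty/1e3-zg/1e3*ax
        d=proj(p,[O+.084*ax])[0];c=H[2][:,0]
        return np.array([d[1]-dot,c[:,1].min()-collar_top,H[1][:,0,1].min()-barrel_top,(np.ptp(c[:,0])-collar_w)*.5])
    o=least_squares(f,[.03,-2,50],diff_step=1e-3,x_scale=[.02,1,1]);print("t deg",np.degrees(o.x[0]).round(2),"oy zg",o.x[1:].round(2),"res",o.fun.round(2),"tip",hulls(p,F,o.x[0],0,*o.x[1:])[1].round(4))
E
python3 - <<'E'
from feat import *
F=setup();p=grab_frame("wrist");solve(p,F,323.0,209.3,201.7,55)
solve(p,F,323.0,209.8,202.2,55);solve(p,F,323.0,209.3,200.7,55)
im=p["image"].astype(int)
for r in range(192,216): print(r,im[r,312:328].mean(0).round().astype(int).tolist(),end=";")
E
```

```text
t deg 3.25 oy zg [-5.68 46.33] res [-0.16  0.69 -0.52  0.97] tip [0.5264 0.1185 0.1389]
t deg 3.38 oy zg [-5.41 46.56] res [-0.15  0.66 -0.49  0.91] tip [0.5269 0.1183 0.1387]
t deg 2.55 oy zg [-4.77 48.07] res [-0.12  0.48 -0.35  0.68] tip [0.526  0.1186 0.1371]
192 [174, 174, 176];193 [182, 182, 186];194 [183, 183, 187];195 [183, 182, 187];196 [184, 183, 188];197 [180, 179, 184];198 [162, 161, 165];199 [109, 109, 110];200 [86, 86, 85];201 [104, 104, 104];202 [114, 114, 114];203 [104, 104, 104];204 [98, 98, 97];205 [97, 97, 96];206 [97, 97, 96];207 [97, 97, 96];208 [97, 98, 97];209 [97, 97, 96];210 [83, 83, 82];211 [64, 63, 62];212 [57, 55, 54];213 [58, 56, 56];214 [59, 57, 56];215 [58, 56, 55];
```

Emit:
drive_tool --plan '[{"delta_pos": [20, -20, 0], "twist": 0}, {"delta_pos": [40, -40, 0], "twist": 0}, {"delta_pos": [60, -55, 0], "twist": 0}, {"delta_pos": [60, -55, 0], "twist": 0}, {"delta_pos": [60, -55, 0], "twist": 0}, {"delta_pos": [60, -55, 0], "twist": 0}]'

```text
time: 17.78
tool_pos: [0.4932, 0.1931, 0.2502]
orientation: [-0.001, 0.813, 0.582, -0.002]
wrist_force: [0.5, -0.3, -1.5]
grip_width: 0.0249
```

```bash
python3 - <<'E'
from feat import *
F=setup();p=grab_frame("wrist");im=p["image"].astype(int);print(F[0])
S=silhouettes(p,"probe")[0]["pixels"];print("sil top row",[np.nonzero(S[:,c])[0].min() for c in(312,316,319,322,326)])
for r in range(190,216): print(r,im[r,314:325].mean(0).round().astype(int).tolist(),end=";")
print()
for r in(218,222,226,230,234,238): 
    xs=np.nonzero(S[r])[0];print(r,xs.min(),xs.max())
h=cv2.cvtColor(p["image"],cv2.COLOR_RGB2HSV)[300:350,290:350];m=(h[...,0]>45)&(h[...,0]<85)&(h[...,1]>80);ys,xs=np.nonzero(m);print("dot",ys.mean()+300,xs.mean()+290,m.sum())
E
```

```text
[0.49317858 0.1931485  0.25216094]Traceback (most recent call last):
  File "<stdin>", line 3, in <module>
    return umr_minimum(a, axis, None, out, keepdims, initial, where)
ValueError: zero-size array to reduction operation minimum which has no identity
```

```bash
cat > meas.py <<'E'
from feat import *
def meas(pr=True):
    F=setup();p=grab_frame("wrist");im=p["image"].astype(int)
    L=[d["pixels"] for d in silhouettes(p,"probe") if d["pixels"][260,319]]
    h=cv2.cvtColor(p["image"],cv2.COLOR_RGB2HSV)[300:350,290:350];m=(h[...,0]>45)&(h[...,0]<85)&(h[...,1]>80);ys,xs=np.nonzero(m);dot=ys.mean()+300;print("dot",dot,xs.mean()+290,m.sum())
    for r in range(188,216): print(r,im[r,315:323].mean(0).round().astype(int).tolist(),end=";")
    print()
    if L:
        S=L[0];print("sil top",[np.nonzero(S[:,c])[0].min() for c in(312,316,319,322,326)])
        print("width",max(np.ptp(np.nonzero(S[r])[0])+1 for r in range(208,245) if S[r].any()))
        print("barrel width rows",[(r,int(S[r].sum())) for r in range(195,215)])
    return p,F,dot
E
python3 -c "
from meas import *
p,F,d=meas();save('n.png',p['image'])"
```

```text
dot 322.9906976744186 318.0186046511628 215
188 [120, 121, 122];189 [120, 121, 122];190 [120, 121, 122];191 [121, 121, 122];192 [121, 122, 122];193 [120, 121, 122];194 [120, 120, 122];195 [120, 120, 122];196 [120, 120, 122];197 [120, 120, 122];198 [121, 121, 122];199 [121, 122, 123];200 [122, 122, 123];201 [110, 110, 110];202 [96, 96, 95];203 [93, 93, 92];204 [94, 94, 92];205 [94, 94, 93];206 [94, 94, 93];207 [95, 95, 93];208 [96, 96, 95];209 [94, 94, 93];210 [71, 69, 68];211 [58, 55, 54];212 [57, 55, 53];213 [60, 58, 56];214 [59, 57, 56];215 [59, 56, 55];
sil top [np.int64(202), np.int64(201), np.int64(200), np.int64(201), np.int64(203)]
width 56
barrel width rows [(195, 0), (196, 0), (197, 0), (198, 0), (199, 0), (200, 3), (201, 9), (202, 13), (203, 17), (204, 19), (205, 21), (206, 23), (207, 24), (208, 25), (209, 26), (210, 27), (211, 28), (212, 30), (213, 30), (214, 32)]
```

```bash
python3 - <<'E'
from feat import *
F=setup();p=grab_frame("wrist")
for a in((323,209.7,200.9,55.5),(323,209.7,200.9,54.5),(323,209.7,199.9,55.5),(323,210.2,200.9,55.5)): solve(p,F,*a)
# sensitivity to camera pose error of 2 mm / 0.5 deg
import copy
for ax,dv in((3,[0,.002,0]),(3,[0,0,.002])):
    q=dict(p);M=np.array(p["world_to_cam"]).copy();M[:3,3]+=dv;q["world_to_cam"]=M;solve(q,F,323,209.7,200.9,55.5)
E
```

```text
t deg 2.69 oy zg [-4.77 47.96] res [-0.08  0.31 -0.23  0.44] tip [0.494  0.1923 0.1373]
t deg 2.34 oy zg [-3.98 49.28] res [-0.12  0.51 -0.38  0.72] tip [0.4942 0.1922 0.1359]
t deg 1.96 oy zg [-3.79 49.75] res [-0.03  0.11 -0.08  0.16] tip [0.4936 0.1924 0.1354]
t deg 2.46 oy zg [-4.02 49.08] res [-0.04  0.17 -0.13  0.25] tip [0.4943 0.1922 0.1361]
t deg 2.69 oy zg [-2.84 47.34] res [-0.07  0.31 -0.23  0.44] tip [0.4958 0.1917 0.1379]
t deg 2.68 oy zg [-4.24 49.88] res [-0.08  0.32 -0.23  0.44] tip [0.4946 0.1921 0.1354]
```

The lean left over is 2.4 ± 0.6°. I go back to the stand to lever out the rest.

Emit:
drive_tool --plan '[{"delta_pos": [25, -15, 0], "twist": 0}, {"delta_pos": [50, -30, 0], "twist": 0}, {"delta_pos": [75, -45, 0], "twist": 0}, {"delta_pos": [98, -58, 0], "twist": 0}, {"delta_pos": [98, -58, 0], "twist": 0}, {"delta_pos": [98, -58, 0], "twist": 0}, {"delta_pos": [98, -58, 10], "twist": 0}, {"delta_pos": [98, -58, 25], "twist": 0}, {"delta_pos": [98, -58, 40], "twist": 0}, {"delta_pos": [98, -58, 40], "twist": 0}]'

```text
time: 18.87
tool_pos: [0.4681, 0.3013, 0.206]
orientation: [-0.001, 0.814, 0.58, -0.006]
wrist_force: [-1.1, -1.0, -1.1]
grip_width: 0.0251
```

```bash
python3 - <<'E'
from h import *
s=get_state();print({k:np.round(s[k],4).tolist() for k in("time","tool_pos","orientation","wrist_force")})
E
```

```text
{'time': 18.8667, 'tool_pos': [0.4681, 0.3013, 0.206], 'orientation': [-0.0013, 0.8144, 0.5802, -0.0059], 'wrist_force': [-1.1127, -1.0438, -1.1213]}
```

Emit:
drive_tool --plan '[{"delta_pos": [1, 2, 7], "twist": 0}, {"delta_pos": [1, 2, 14], "twist": 0}, {"delta_pos": [1, 2, 22], "twist": 0}, {"delta_pos": [1, 2, 22], "twist": 0}, {"delta_pos": [1, 2, 22], "twist": 0}, {"delta_pos": [1, 2, 22], "twist": 0}]'

```text
time: 19.37
tool_pos: [0.4704, 0.3016, 0.1844]
orientation: [-0.001, 0.814, 0.58, -0.005]
wrist_force: [-0.1, -1.2, -1.3]
grip_width: 0.0249
```

Emit:
drive_tool --plan '[{"delta_pos": [1, 4, 0], "twist": 0}, {"delta_pos": [1, 8, 0], "twist": 0}, {"delta_pos": [2, 11, 0], "twist": 0}, {"delta_pos": [2, 13, 0], "twist": 0}, {"delta_pos": [2, 13, 0], "twist": 0}, {"delta_pos": [2, 13, 0], "twist": 0}, {"delta_pos": [2, 13, 0], "twist": 0}]'

```text
time: 19.95
tool_pos: [0.483, 0.2995, 0.1842]
orientation: [-0.002, 0.814, 0.58, -0.006]
wrist_force: [-3.2, 1.8, 0.0]
grip_width: 0.0251
```

```bash
python3 - <<'E'
from meas import *
s=get_state();print({k:np.round(s[k],4).tolist() for k in("time","tool_pos","orientation","wrist_force","ft_torque")})
p,F,d=meas()
E
```

```text
{'time': 19.95, 'tool_pos': [0.483, 0.2995, 0.1842], 'orientation': [-0.0016, 0.8145, 0.5802, -0.0057], 'wrist_force': [-3.2467, 1.7551, 0.0016], 'ft_torque': [0.437, 0.8539, -0.0494]}
dot 326.6854460093897 318.00469483568077 213
188 [60, 59, 59];189 [59, 59, 58];190 [60, 60, 59];191 [59, 59, 59];192 [58, 58, 58];193 [59, 59, 59];194 [71, 71, 72];195 [86, 86, 86];196 [88, 89, 88];197 [88, 88, 88];198 [87, 88, 88];199 [87, 88, 88];200 [88, 88, 88];201 [88, 89, 88];202 [88, 89, 89];203 [88, 89, 89];204 [90, 90, 90];205 [87, 88, 88];206 [60, 59, 60];207 [41, 39, 38];208 [40, 37, 37];209 [43, 42, 42];210 [43, 41, 41];211 [42, 39, 40];212 [41, 39, 39];213 [42, 39, 39];214 [41, 38, 36];215 [41, 39, 43];
sil top [np.int64(196), np.int64(194), np.int64(194), np.int64(195), np.int64(197)]
width 56
barrel width rows [(195, 10), (196, 14), (197, 17), (198, 19), (199, 21), (200, 23), (201, 25), (202, 26), (203, 26), (204, 27), (205, 28), (206, 28), (207, 29), (208, 30), (209, 30), (210, 32), (211, 33), (212, 36), (213, 38), (214, 40)]
```

```bash
python3 - <<'E'
from feat import *
F=setup();p=grab_frame("wrist");solve(p,F,326.7,205.7,194.3,55.5)
E
```

```text
t deg -0.8 oy zg [-4.75 48.46] res [-0.08  0.31 -0.23  0.49] tip [0.477  0.3015 0.0708]
```

Emit:
drive_tool --plan '[{"delta_pos": [0, 0, -8], "twist": 0}, {"delta_pos": [0, 0, -20], "twist": 0}, {"delta_pos": [0, 0, -40], "twist": 0}, {"delta_pos": [0, 0, -60], "twist": 0}, {"delta_pos": [0, 0, -66], "twist": 0}, {"delta_pos": [-20, 5, -66], "twist": 0}, {"delta_pos": [-40, 10, -66], "twist": 0}, {"delta_pos": [-60, 20, -66], "twist": 0}, {"delta_pos": [-80, 30, -66], "twist": 0}, {"delta_pos": [-92, 42, -66], "twist": 0}, {"delta_pos": [-92, 42, -66], "twist": 0}, {"delta_pos": [-92, 42, -66], "twist": 0}]'

```text
time: 21.1
tool_pos: [0.4945, 0.1982, 0.2513]
orientation: [-0.001, 0.815, 0.579, -0.005]
wrist_force: [0.8, 0.2, -1.3]
grip_width: 0.0249
```

```bash
python3 - <<'E'
from meas import *
s=get_state();print({k:np.round(s[k],4).tolist() for k in("time","tool_pos","orientation","wrist_force","ft_torque")})
p,F,d=meas()
E
```

```text
{'time': 21.1, 'tool_pos': [0.4945, 0.1982, 0.2513], 'orientation': [-0.0008, 0.815, 0.5794, -0.0045], 'wrist_force': [0.8251, 0.193, -1.2623], 'ft_torque': [0.0409, -0.0142, 0.043]}
dot 326.0469483568075 318.00469483568077 213
188 [111, 106, 103];189 [112, 107, 104];190 [111, 107, 104];191 [110, 107, 104];192 [112, 108, 105];193 [112, 108, 105];194 [111, 108, 105];195 [107, 103, 100];196 [97, 95, 93];197 [92, 92, 91];198 [93, 93, 92];199 [93, 92, 92];200 [93, 93, 92];201 [93, 93, 92];202 [94, 94, 93];203 [94, 93, 93];204 [94, 94, 94];205 [95, 95, 94];206 [89, 89, 89];207 [65, 63, 62];208 [53, 51, 49];209 [55, 52, 51];210 [57, 55, 54];211 [57, 54, 53];212 [56, 53, 52];213 [56, 53, 52];214 [56, 53, 52];215 [55, 52, 50];
sil top [np.int64(198), np.int64(196), np.int64(195), np.int64(196), np.int64(198)]
width 57
barrel width rows [(195, 4), (196, 9), (197, 13), (198, 16), (199, 18), (200, 20), (201, 24), (202, 25), (203, 26), (204, 27), (205, 28), (206, 28), (207, 28), (208, 29), (209, 30), (210, 30), (211, 32), (212, 34), (213, 36), (214, 40)]
```

```bash
python3 - <<'E'
from feat import *
F=setup();p=grab_frame("wrist");print(F[0]-[0,0,.002]);solve(p,F,326.05,206.7,195.7,55.5);solve(p,F,326.05,206.7,195.0,55.0)
print(F[1],F[2], get_state()["orientation"])
E
```

```text
[0.49382921 0.19930839 0.25093782]
t deg -0.14 oy zg [-4.51 48.64] res [-0.07  0.28 -0.21  0.42] tip [0.4893 0.2009 0.1373]
t deg -0.84 oy zg [-3.38 50.46] res [-0.06  0.25 -0.18  0.38] tip [0.489  0.201  0.1355]
[0.32684159 0.94507914 0.        ] [ 0.94507914 -0.32684159  0.        ] [-0.00135652  0.81429117  0.58043216 -0.00515408]
```

Emit:
drive_tool --plan '[{"delta_pos": [-15, 14, 0], "twist": 0}, {"delta_pos": [-32, 30, 0], "twist": 0}, {"delta_pos": [-50, 47, 0], "twist": 0}, {"delta_pos": [-65, 61, 0], "twist": 0}, {"delta_pos": [-65, 61, 15], "twist": 0}, {"delta_pos": [-65, 61, 35], "twist": 0}, {"delta_pos": [-65, 61, 55], "twist": 0}, {"delta_pos": [-65, 61, 65], "twist": 0}, {"delta_pos": [-65, 61, 65], "twist": 0}, {"delta_pos": [-65, 61, 65], "twist": 0}, {"delta_pos": [-65, 61, 65], "twist": 0}]'

```text
time: 22.17
tool_pos: [0.5303, 0.1186, 0.1869]
orientation: [-0.001, 0.814, 0.581, -0.004]
wrist_force: [-0.2, -0.1, -1.0]
grip_width: 0.0253
```

```bash
cat > chk.py <<'E'
from meas import *
def edges(p):
    g=p["image"][180:225,316:322].mean((1,2));return g
if __name__=="__main__":
    s=get_state();print({k:np.round(s[k],4).tolist() for k in("time","tool_pos","orientation","wrist_force","ft_torque")})
    p,F,d=meas();im=p["image"]
    for n,lo,hi,P in(("orange",5,20,[.5257,.1195,.042]),("blue",100,125,[.4958,.1241,.042])):
        uv=proj(p,[P])[0].astype(int);r=22;q=im[uv[1]-r:uv[1]+r,uv[0]-r:uv[0]+r];h=cv2.cvtColor(q,cv2.COLOR_RGB2HSV)
        m=(h[...,0]>=lo)&(h[...,0]<=hi)&(h[...,1]>80);ys,xs=np.nonzero(m);print(n,uv,m.sum(),xs.min()+uv[0]-r,xs.max()+uv[0]-r,ys.min()+uv[1]-r,ys.max()+uv[1]-r,ray(p,[xs.mean()+uv[0]-r,ys.mean()+uv[1]-r],.042))
    import sys;save(sys.argv[1],im)
E
python3 chk.py o.png
```

```text
{'time': 22.1667, 'tool_pos': [0.5303, 0.1186, 0.1869], 'orientation': [-0.0008, 0.8141, 0.5808, -0.0042], 'wrist_force': [-0.1941, -0.0766, -1.0302], 'ft_torque': [0.0519, -0.0784, 0.0496]}
dot 326.0140186915888 317.9859813084112 214
188 [102, 103, 103];189 [102, 104, 104];190 [102, 103, 103];191 [102, 103, 103];192 [101, 102, 102];193 [101, 103, 103];194 [106, 107, 107];195 [111, 105, 102];196 [100, 93, 89];197 [90, 89, 89];198 [89, 89, 89];199 [89, 90, 89];200 [89, 90, 89];201 [89, 90, 89];202 [89, 90, 89];203 [89, 90, 90];204 [90, 90, 90];205 [90, 90, 90];206 [85, 85, 85];207 [62, 61, 61];208 [52, 50, 50];209 [52, 51, 51];210 [54, 53, 53];211 [54, 52, 52];212 [52, 51, 50];213 [52, 50, 50];214 [51, 50, 50];215 [51, 50, 48];
sil top [np.int64(198), np.int64(196), np.int64(196), np.int64(196), np.int64(198)]
width 55
barrel width rows [(195, 0), (196, 8), (197, 13), (198, 16), (199, 19), (200, 21), (201, 23), (202, 24), (203, 25), (204, 26), (205, 27), (206, 27), (207, 27), (208, 27), (209, 29), (210, 29), (211, 31), (212, 33), (213, 35), (214, 38)]
orange [319 190] 71 312 326 183 196 [0.52436481 0.11999414 0.042     ]
blue [313 158] 87 305 321 151 167 [0.49592052 0.12409822 0.042     ]
```

Emit:
drive_tool --plan '[{"delta_pos": [0, 0, 7], "twist": 0}, {"delta_pos": [0, 0, 14], "twist": 0}, {"delta_pos": [0, 0, 20], "twist": 0}, {"delta_pos": [0, 0, 25], "twist": 0}, {"delta_pos": [0, 0, 25], "twist": 0}, {"delta_pos": [0, 0, 25], "twist": 0}, {"delta_pos": [0, 0, 25], "twist": 0}]'

```text
time: 22.85
tool_pos: [0.5305, 0.1183, 0.1622]
orientation: [-0.001, 0.814, 0.581, -0.004]
wrist_force: [-0.0, 0.4, -1.7]
grip_width: 0.0251
```

```bash
cat > fz.py <<'E'
from h import *
A=[]
for i in range(5):
    grab_frame("scene");s=get_state();A.append(np.r_[s["wrist_force"],s["ft_torque"],s["tool_pos"]])
A=np.array(A);print(s["time"],"mean",A.mean(0).round(4),"sd",A.std(0).round(3)[:3],np.round(s["orientation"],4))
E
python3 fz.py; python3 chk.py o2.png
```

```text
23.1 mean [-0.2424  0.2676 -1.6119 -0.0107 -0.0088 -0.0036  0.5307  0.1184  0.1626] sd [0.576 0.379 0.255] [-5.000e-04  8.142e-01  5.806e-01 -3.500e-03]
{'time': 23.1, 'tool_pos': [0.5307, 0.1184, 0.1626], 'orientation': [-0.0005, 0.8142, 0.5806, -0.0035], 'wrist_force': [-0.1409, -0.4112, -1.5081], 'ft_torque': [-0.0619, 0.0084, 0.0339]}
dot 326.02777777777777 317.96296296296293 216
188 [104, 103, 100];189 [106, 100, 94];190 [120, 85, 69];191 [123, 78, 58];192 [111, 88, 78];193 [100, 98, 96];194 [98, 100, 100];195 [95, 97, 97];196 [90, 90, 90];197 [86, 87, 87];198 [86, 87, 87];199 [87, 87, 86];200 [86, 87, 87];201 [86, 87, 87];202 [86, 87, 87];203 [86, 87, 87];204 [87, 87, 87];205 [87, 88, 88];206 [82, 82, 83];207 [59, 59, 59];208 [50, 48, 48];209 [50, 50, 50];210 [52, 51, 52];211 [51, 50, 50];212 [50, 49, 50];213 [50, 49, 49];214 [50, 49, 48];215 [49, 48, 47];
sil top [np.int64(197), np.int64(195), np.int64(195), np.int64(196), np.int64(198)]
width 56
barrel width rows [(195, 5), (196, 10), (197, 14), (198, 16), (199, 18), (200, 20), (201, 22), (202, 25), (203, 26), (204, 27), (205, 27), (206, 28), (207, 28), (208, 29), (209, 30), (210, 30), (211, 32), (212, 34), (213, 36), (214, 39)]
orange [319 197] 51 311 327 190 198 [0.52188799 0.12095303 0.042     ]
blue [312 163] 105 304 321 155 172 [0.49597678 0.1241017  0.042     ]
```

Emit:
drive_tool --plan '[{"delta_pos": [0, 0, 2], "twist": 0}, {"delta_pos": [0, 0, 4], "twist": 0}, {"delta_pos": [0, 0, 6], "twist": 0}, {"delta_pos": [0, 0, 8], "twist": 0}, {"delta_pos": [0, 0, 8], "twist": 0}, {"delta_pos": [0, 0, 8], "twist": 0}]'

```text
time: 23.7
tool_pos: [0.5306, 0.1183, 0.1545]
orientation: [-0.001, 0.814, 0.581, -0.004]
wrist_force: [-1.1, -0.2, -0.0]
grip_width: 0.0245
```

```bash
python3 fz.py
```

```text
23.95 mean [-0.0785 -0.0552  0.1809 -0.0532  0.077  -0.0148  0.5306  0.1183  0.1547] sd [0.6   0.455 0.24 ] [-5.000e-04  8.141e-01  5.807e-01 -3.600e-03]
```

Force has risen by 1.8 N, so contact came at TCP z of about 0.156. I press about 4.4 mm further.

Emit:
drive_tool --plan '[{"delta_pos": [0, 0, 1], "twist": 0}, {"delta_pos": [0, 0, 2], "twist": 0}, {"delta_pos": [0, 0, 3], "twist": 0}, {"delta_pos": [0, 0, 4], "twist": 0}, {"delta_pos": [0, 0, 4.4], "twist": 0}, {"delta_pos": [0, 0, 4.4], "twist": 0}, {"delta_pos": [0, 0, 4.4], "twist": 0}, {"delta_pos": [0, 0, 4.4], "twist": 0}]'

```text
time: 24.62
tool_pos: [0.5306, 0.1183, 0.1504]
orientation: [-0.0, 0.814, 0.581, -0.004]
wrist_force: [-0.1, -0.6, 1.7]
grip_width: 0.0249
```

```bash
python3 fz.py;python3 fz.py; python3 chk.py q.png; python3 - <<'E'
from h import *
p=grab_frame("scene");print([(round(d["confidence"],2),np.round(w(p,d["xyz"]),4).tolist()) for d in pinpoint(p,"probe_tip")[:2]])
a=p["image"];c=proj(p,[[.5257,.1195,.042]])[0].astype(int);print(c)
A=cv2.resize(a[c[1]-65:c[1]+35,c[0]-50:c[0]+50],(400,400),interpolation=cv2.INTER_CUBIC)
b=cv2.imread("pics/q.png")[130:350,210:430,::-1];save("r.png",np.hstack([A,cv2.resize(b,(400,400),interpolation=cv2.INTER_CUBIC)]))
E
```

```text
24.8667 mean [-5.1290e-01 -2.2810e-01  2.0512e+00 -6.8500e-02  1.7770e-01  7.0000e-04
  5.3060e-01  1.1830e-01  1.5040e-01] sd [0.57  0.351 0.287] [-5.000e-04  8.142e-01  5.806e-01 -3.500e-03]
25.1167 mean [-0.3094 -0.3722  2.0142 -0.0705  0.1806  0.0051  0.5306  0.1183  0.1503] sd [0.3   0.472 0.417] [-5.000e-04  8.141e-01  5.806e-01 -3.500e-03]
{'time': 25.1167, 'tool_pos': [0.5306, 0.1183, 0.1503], 'orientation': [-0.0005, 0.8141, 0.5806, -0.0035], 'wrist_force': [-0.7413, -0.5308, 1.9597], 'ft_torque': [-0.0705, 0.1781, -0.0314]}
dot 326.22222222222223 318.0 216
188 [104, 102, 98];189 [114, 111, 107];190 [117, 114, 110];191 [111, 109, 105];192 [100, 99, 96];193 [101, 96, 91];194 [115, 84, 68];195 [117, 76, 57];196 [98, 80, 72];197 [84, 83, 83];198 [82, 84, 84];199 [83, 84, 84];200 [83, 84, 84];201 [83, 84, 84];202 [83, 84, 84];203 [83, 84, 84];204 [84, 84, 84];205 [84, 85, 85];206 [77, 77, 78];207 [56, 56, 56];208 [48, 47, 47];209 [49, 48, 48];210 [51, 50, 50];211 [50, 49, 49];212 [48, 47, 48];213 [49, 48, 48];214 [48, 47, 47];215 [48, 46, 46];
sil top [np.int64(197), np.int64(196), np.int64(196), np.int64(197), np.int64(199)]
width 55
barrel width rows [(195, 0), (196, 5), (197, 12), (198, 15), (199, 17), (200, 19), (201, 22), (202, 24), (203, 25), (204, 26), (205, 26), (206, 28), (207, 28), (208, 28), (209, 29), (210, 30), (211, 32), (212, 33), (213, 36), (214, 38)]
orange [319 202] 28 313 326 194 197 [0.52035924 0.12182267 0.042     ]
blue [312 165] 119 303 321 157 175 [0.49596304 0.12398198 0.042     ]
[]
[309 203]
```

View pics/r.png

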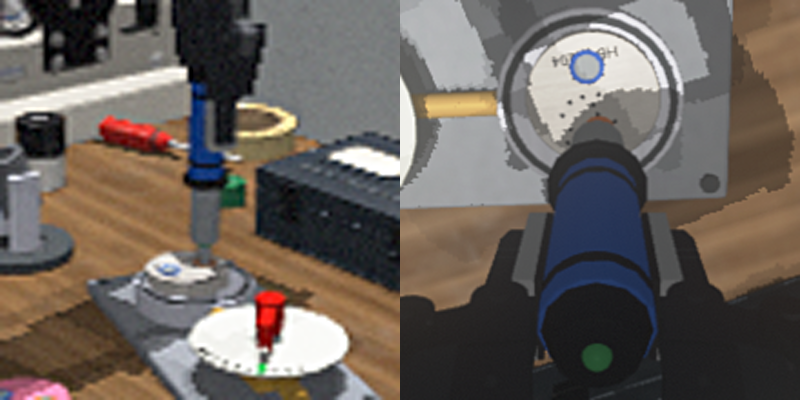

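Left panel, scene view: the probe is upright with its nose on the steel block at the orange ring (205,258), and the red handle points at the green mark (262,368). Right panel, wrist view: the far edge of the orange ring shows just past the barrel (600,120), and the blue ring is clear at (587,67). I check the tip against the ring with numbers.

```bash
python3 - <<'E'
from feat import *
F=setup();p=grab_frame("wrist");G,tx,ty=F
for b in(195.7,196.3): solve(p,F,326.2,206.4,b,55.5)
blue=np.array([.49596,.12398])
k=np.linspace(0,2*np.pi,60)
for n,c in(("early",(.5257,.1186)),("mid",(.5257,.1197)),("blue+30",blue+.03*np.array([.0298,-.0050])/.0302)):
    R=proj(p,[[c[0]+.0075*np.cos(a),c[1]+.0075*np.sin(a),.042] for a in k]);print(n,np.round(c,4),"outer top row",R[:,1].min().round(1),"cols",R[:,0].min().round(1),R[:,0].max().round(1))
im=p["image"];h=cv2.cvtColor(im,cv2.COLOR_RGB2HSV)[190:200,305:335];m=(h[...,0]>=5)&(h[...,0]<=20)&(h[...,1]>60)
print("\n".join("".join("#" if v else "." for v in r) for r in m))
E
```

```text
t deg 0.19 oy zg [-5.03 47.82] res [-0.09  0.36 -0.26  0.56] tip [0.5262 0.1198 0.0375]
t deg 0.61 oy zg [-5.58 46.84] res [-0.12  0.49 -0.36  0.72] tip [0.5264 0.1198 0.0385]
early [0.5257 0.1186] outer top row 193.5 cols 308.9 327.2
mid [0.5257 0.1197] outer top row 193.1 cols 310.1 328.5
blue+30 [0.5256 0.119 ] outer top row 193.2 cols 309.3 327.7
..............................
..............................
..............................
..............................
..........#########...........
.........###########..........
........####....#####.........
....................##........
..............................
..............................
```

Emit:
drive_tool --plan '[{"delta_pos": [0, 0, 0.5], "twist": 0}, {"delta_pos": [0, 0, 0.5], "twist": 0}, {"delta_pos": [0, 0, 0.5], "twist": 0}]'

```text
time: 25.62
tool_pos: [0.5306, 0.1183, 0.1498]
orientation: [-0.0, 0.814, 0.581, -0.004]
wrist_force: [-0.8, -0.9, 2.1]
grip_width: 0.0251
```

```bash
python3 fz.py;python3 fz.py
```

```text
25.8667 mean [-0.3705 -0.2649  2.2238 -0.086   0.1804 -0.0088  0.5306  0.1183  0.1498] sd [0.49  0.333 0.433] [-5.000e-04  8.142e-01  5.806e-01 -3.500e-03]
26.1167 mean [-0.7451 -0.3483  2.4768 -0.0608  0.139   0.011   0.5306  0.1183  0.1498] sd [0.415 0.552 0.192] [-5.000e-04  8.142e-01  5.806e-01 -3.500e-03]
```

```bash
python3 - <<'E'
from h import *
t=grab_frame("wrist");print(np.round(get_state()["tool_pos"],4));print(hand_in())
E
```

```text
[0.5306 0.1183 0.1498]
the job is handed in; nothing more can be done
None
```

I finished both steps in the order asked and handed the job in at about 26 s of the 48 s, still holding the probe pressed on the block. No verdict was reported.

- **Tap:** I pinched the red handle and turned it about 58°. After release, the close-up showed the blade centred on the green mark, and a later scene picture still showed it there.
- **Probe:** I drew it along its axis until only the nose was in the tube, then levered it upright against the tube rim. The first try left about 2.4° of lean. After a second push the last fit gave 0.2–0.6°.
- **Press:** The wrist force rose by 3.96 N against the free-hanging value, so the nose is about 6 mm in. The tip is about 1 mm from the orange ring's centre. The blue ring's position showed the block had not shifted.

**Checks that disagreed or were indirect:**
- **Lean:** The first rough tilt fits ranged from 0° to 4°, so I measured again from clear features in the wrist picture.
- **Tip position:** The barrel hides the tip in the wrist picture, so its place is worked out from the fitted probe pose. That fit put the tip about 4 mm lower than the block top allows with the nose fully out. This fits the nose being pushed in.
- **Depth:** Before the last 0.5 mm push, the travel since first contact suggested 6.0 mm and the force 5.3 mm. I went by the force.
- **Other items:** I did not measure the bottle, samples and jar again at the end.

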